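Fetch the sample jar from behind the bottles for weighing

ROBOT

A 6-joint arm with a two-finger parallel gripper is mounted at the origin on the work surface. World frame = base frame: x ahead of the robot, y to its left, z up, the work surface at z = 0. Lengths are in mm, angles in degrees, forces in N, time in s.
With the tool pointing down it reaches from about 300 to 850 mm from the base axis. Payload 4.2 kg.
Tool frame: the origin (TCP) lies between the finger pads; the fingertips stand 14 mm ahead of it and the grasp point (between the pads) lies 5 mm behind it (env.finger_overhang is the distance from the TCP to the fingertips, in mm); z points along the fingers, y is the line along which they close (so a half turn about z gives the same grasp; the last joint's range is limited). The gripper opens to 91 mm and grips with 3 to 60 N. Pads are 32 mm wide; open, the fingers measure 118 mm over their backs; the gripper's body (76 mm by 178 mm) begins 60 mm behind the grasp point.
Start: joints at [63.827, 18.312, 89.639, -0, 72.044, -1.146], TCP at [243.253, 521.028, 227.976] pointing down, gripper open.
Joint ranges: [-177.97, 177.97], [-48.28, 115.42], [12.27, 149.76], [-77.06, 257.06], [2.81, 150.46], [-146.56, 146.56]. Speed limits (degrees/s): [147.25, 147.25, 180, 180, 180, 180].

INTERFACE

Orientations are given as [roll, pitch, yaw] about the fixed x, y, z axes, in that order (R = Rz(yaw) Ry(pitch) Rx(roll)).
In Python, from workcell import status, cams, env, finder gives the robot as it stands.
- The arm moves only by the tool apply_moves, never from a script. Its argument "increments" is a list of rows, each a list of 7 numbers: the opening, from -1 (shut) to 1 (fully open), then the shift along the world's x, y, z in m, then the turn, a rotation vector about the world's x, y, z in degrees. In form: [[gripper, x, y, z, ax, ay, az], ...]. A call has 1 to 5 rows; each row shifts and turns the commanded pose from where the row before left it; what a row does not reach is not made up. A row lasts 1/12 s, in which the tool goes at most 41.7 mm and 7.16 degrees, less where a joint would pass 70% of its speed; a pose out of reach is approached as far as the arm can. A call with a gripper value outside its range is refused whole. The fingers move at their own pace and stop on an object; "newtons" is the grip in N (left out, the last holds). Time passes only in rows, so rows that do not move let the fingers close. It gives the time, the measured TCP pose, the force, the opening and the grip force at its end, in the units of the state.
- status.state(): the state, without advancing time (a new reading comes with each control period).
- cams.grab_frame(name): name is "scene" or "top"; returns a dict with "color" (420x560x3 uint8, red, green, blue), "intrinsics" (3x3 intrinsics, pixels), "k1" (the pictures are not rectified: a ray, as slopes to the right and down, at radius r is drawn at 1 + k1 r^2 times it, then the intrinsics apply), "R" (3x3) and "t" (3): a world point X has camera coordinates R X + t. Camera axes: x right, y down, z forward; pixel columns grow to the right and rows downward; lengths in mm; the calibration is good to about 2 mm. A picture is of the moment at which its call begins. There is no depth.
- env.job_done(): hands the job in; it is judged then, once.
Trained networks look in the newest picture that a camera, given by its name, has taken for a name from the list of things; names that differ only in an ending like _2 or _b are one class to them, and where a whole thing is asked for, a point or a joint stands for the part that bears it (a point fixed in the world has none). Each returns a list of dicts, best first, with "score" (0 to 1); they miss things now and then, are a little off and sometimes report something else, mostly with a low value. They report only what shows in the picture. A call takes as long as a camera call. They do not tell look-alikes from the thing itself.
- finder.boxes_of(query, camera): "rect" ([left, top, width, height] in pixels, round what is visible of it).
- finder.trace(query, camera): "pixels" (420x560 bool, what is visible of it) and "rect" ([left, top, width, height] in pixels, round what is visible of it).
The state is a dict: "time_s": time; "qpos": joint angles; "qvel": joint speeds; "effort": joint torques, N m; "ee_pos": TCP position; "ee_rot": TCP orientation; "force": force on the tool from outside, world axes, zero at the start; "torque": the same for the moment, N m; "gripper_width": finger opening in mm; "gripper_force": force on a finger pad.
Only numpy, scipy, OpenCV 4.12 (cv2) and the standard library are available. Lean on these libraries where they do the work, as an engineer would, in place of code of your own. Each camera call takes 0.05 s, during which the arm holds its last target. There are 200 camera calls.

TASK

The short sample jar with the black lid stands at the back of the dark grey bottle caddy, hemmed in by a flask and two bottles. Set those three upright in the steel tray first, then take the jar out and stand it in the middle of the balance's pan, and then put the flask and both bottles back upright, each where it stood at the start. Do not drop or tip any of them, and leave the beaker, the box of wipes and the pencil box alone.

Things in the scene. Friction and masses are not known exactly. Their poses are not given: they have to be found in the camera images.
- jar: Sample jar to be weighed: short, clear glass with pale discs inside (part of it), 48 mm across, with a flat black screw lid 49 mm across; lid from 44 to 62 mm height (62 mm in all). About 0.14 kg. Stands at the back (+x side) of the caddy. At the start the flask and the bottles stand about 60 mm from it, centre to centre (some mm of air): one in front of it, one on each side. Origin: centre of its underside, z up.
- flask: Conical glass flask with a dark rubber stopper: base 60 mm across, narrowing to a straight neck 25 mm across from 68 to 102 mm height, rim 29 mm across at 102 to 105 mm, stopper up to 122 mm. About 0.13 kg. Its place at the start, in the caddy, is the place it must return to. Origin: centre of its underside, z up.
- round_bottle: Round brown glass bottle, 52 mm across, shoulder ending at 94 mm height, black screw cap 31 mm across from 99 to 125 mm height. About 0.17 kg. Its place at the start, in the caddy, is the place it must return to. Origin: centre of its underside, z up.
- square_bottle: Square white plastic bottle, 46 by 46 mm, shoulder ending at 99 mm height, round white cap 32 mm across (34 mm at its lower edge) from 103 to 130 mm height. About 0.15 kg. Its place at the start, in the caddy, is the place it must return to. Origin: centre of its underside, z up.
- caddy: Dark grey plastic bottle caddy, fixed, open on top: 165 mm (its x) by 230 mm (its y), floor 6 mm thick, front lip (-x side) 16 mm high, side walls 34 mm, back wall (+x side) 46 mm, walls 4 mm. In its frame the jar stands at about x = +35, y = 0 mm, and the other three, in any order, at about (-25, 0), (15, 56) and (15, -56) mm. Origin: centre of its underside, z up.
- tray: Shallow stainless steel tray, fixed, empty: 270 mm (its x) by 185 mm (its y) outside, floor 3 mm thick, rim 23 mm high. Side area for the flask and the bottles. Origin: centre of its underside, z up.
- balance: White electronic bench balance, fixed, with a round steel pan 120 mm across whose top is 60 mm above the bench and is the highest part; display and keys on the side of its -x. Housing from x = -130 to +76 mm and 165 mm wide. Origin: on the bench straight below the pan's centre, z up.
- beaker: Empty glass beaker, 72 mm across, 95 mm high; leave alone. Origin: centre of its underside, z up.
- wipes_box: White and green cardboard box of wipes, 117 by 127 mm, 85 mm high, a paper wipe sticking out to about 115 mm; leave alone. Origin: centre of its underside, z up.
- pencil_box: Open clear plastic box with five pencils, 70 mm (its x) by 190 mm (its y), 40 mm high, between the robot and the caddy; leave alone. Origin: centre of its underside, z up.
Mind the look-alikes: they are no part of the job. Leave any green or pink look-alike of the square_bottle alone.

How it is judged:
By the outcome, as a careful person would: the job done as asked, in the order asked, and still so for the second after the job is handed in, with the robot touching nothing.
It also fails if it takes over 141 s, if anything falls off the work surface, if the arm or the gripper's body presses on something with over 40 N, if the wrist force passes 120 N, or if a joint passes its speed limit or range.

## Working session

There is one attempt and no reset: what is moved stays moved. The work goes in short steps, Python scripts to look and compute and a tool call to move; the robot and the scene stay as the last step left them, time stands still between calls to the robot, and variables do not carry over. Pictures are saved under pics/ and viewed, at most 14 in all, crops included, and the job is handed in when it is done.

Besides the shell and the picture viewer there is one more tool, called after ">>>" as name([rows], argument=value, ...), one row to a line, values as JSON. apply_moves: Moves the arm, as the interface text tells. Its arguments: {"type":"object","properties":{"increments":{"type":"array","items":{"type":"array","items":{"type":"number"}}},"newtons":{"type":"number"}},"required":["increments"]}

```bash
mkdir -p pics; ls; cat > h.py <<'E'
import numpy as np, cv2
from workcell import status, cams, env, finder
def grab(n): return cams.grab_frame(n)
def save(f,name): cv2.imwrite('pics/'+name,f['color'][:,:,::-1])
def proj(f,X):
    X=np.atleast_2d(X).astype(float); c=X@np.array(f['R']).T+np.array(f['t'])
    s=c[:,:2]/c[:,2:]; s=s*(1+f['k1']*(s**2).sum(1,keepdims=True))
    K=np.array(f['intrinsics']); return s@K[:2,:2].T+K[:2,2]
def unproj(f,uv,z):
    K=np.array(f['intrinsics']); uv=np.atleast_2d(uv).astype(float)
    d=(uv-K[:2,2])@np.linalg.inv(K[:2,:2]).T; s=d.copy()
    for _ in range(20): s=d/(1+f['k1']*(s**2).sum(1,keepdims=True))
    R=np.array(f['R']);t=np.array(f['t']); C=-R.T@t
    r=np.c_[s,np.ones(len(s))]@R
    return C+r*((z-C[2])/r[:,2])[:,None]
E
python3 - <<'E'
from h import *
for n in('scene','top'):
    f=grab(n); save(f,n+'0.png'); R=np.array(f['R']); print(n,-R.T@np.array(f['t']),R[2],f['k1'])
    for q in('jar','flask','round_bottle','square_bottle','caddy','tray','balance','beaker','wipes_box','pencil_box'):
        print(q,[(np.round(b['rect']).tolist(),round(b['score'],2)) for b in finder.boxes_of(q,n)])
print(status.state())
E
```

```text
pics
scene [1219.80557073 -476.82500332  607.86645183] [-0.64994087  0.49300011 -0.57838375] 0.012391871165056224
jar [([279.0, 203.0, 20.0, 33.0], 0.87)]
flask [([274.0, 173.0, 17.0, 52.0], 0.65), ([279.0, 204.0, 20.0, 30.0], 0.49), ([360.0, 206.0, 36.0, 48.0], 0.28)]
round_bottle [([252.0, 182.0, 25.0, 58.0], 0.62), ([198.0, 161.0, 76.0, 46.0], 0.51)]
square_bottle [([373.0, 166.0, 25.0, 41.0], 0.92), ([416.0, 186.0, 22.0, 52.0], 0.79), ([266.0, 130.0, 20.0, 42.0], 0.77), ([294.0, 172.0, 30.0, 53.0], 0.58), ([304.0, 153.0, 79.0, 52.0], 0.35)]
caddy [([229.0, 198.0, 116.0, 62.0], 0.72)]
tray [([81.0, 217.0, 143.0, 109.0], 0.73)]
balance [([304.0, 151.0, 79.0, 51.0], 0.95)]
beaker []
wipes_box [([260.0, 246.0, 88.0, 96.0], 0.86)]
pencil_box [([200.0, 163.0, 72.0, 43.0], 0.6)]
top [4.30441743e+02 7.62709415e-01 9.59182088e+02] [ 0.14308813 -0.01376348 -0.98961425] -0.12131329066692564
jar [([199.0, 80.0, 39.0, 45.0], 0.71), ([269.0, 170.0, 23.0, 30.0], 0.67)]
flask [([260.0, 200.0, 28.0, 30.0], 0.84)]
round_bottle [([297.0, 184.0, 23.0, 33.0], 0.94)]
square_bottle [([131.0, 66.0, 40.0
[... 438 characters left out ...]
289.0, 104.0, 45.0], 0.78)]
{'time_s': 1.1, 'qpos': array([ 6.38273981e+01,  1.83103388e+01,  8.96414109e+01, -1.25889877e-03,
        7.20419136e+01, -1.14563270e+00]), 'qvel': array([-0.03397764, -0.10458149,  0.00809784,  0.03317843, -0.07073612,
        0.03768388]), 'effort': array([-9.80487421e-04, -4.12369287e+01, -2.32232291e+01,  7.26759620e-02,
        3.77356005e-02,  1.24974548e-05]), 'ee_pos': array([243.25556763, 521.01523069, 227.9752247 ]), 'ee_rot': array([1.79993689e+02, 1.32406548e-03, 1.54973419e+02]), 'force': array([ 0.34032762,  0.32627998, -0.18972943]), 'torque': array([ 0.01883367, -0.0170698 , -0.02235874]), 'gripper_force': 0.0, 'gripper_width': 91.11903758385552}
```

View pics/top0.png

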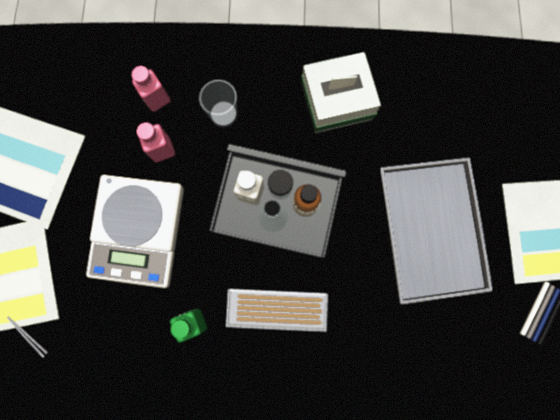

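View pics/scene0.png

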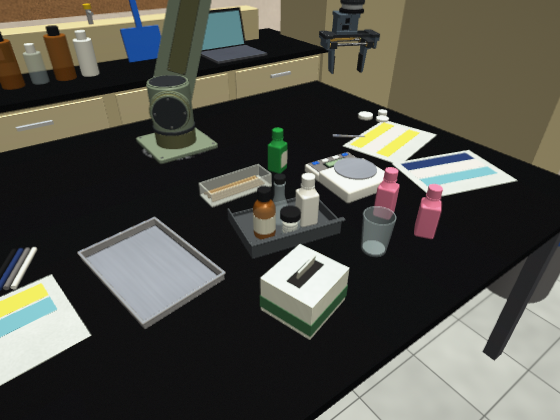

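The top view shows the jar lid at (281,182), flask stopper at (272,208), square cap at (246,180), round cap at (309,193), pan at (132,215) and tray at about (436,230). The scene view agrees, with the beaker and pink look-alikes off to the side. I'll zoom in on the caddy.

```bash
python3 - <<'E'
from h import *
a=cv2.imread('pics/top0.png'); s=cv2.imread('pics/scene0.png')
A=cv2.resize(a[140:260,200:350],None,fx=5,fy=5,interpolation=cv2.INTER_CUBIC)
B=cv2.resize(s[165:265,220:350],None,fx=6,fy=6,interpolation=cv2.INTER_CUBIC)
A=cv2.convertScaleAbs(A,alpha=1.6,beta=15);B=cv2.convertScaleAbs(B,alpha=1.6,beta=15)
cv2.imwrite('pics/c1.png',A);cv2.imwrite('pics/c2.png',B)
f=grab('top')
for q in('tray','balance','caddy'):
    t=finder.trace(q,'top')[0]; m=t['pixels'].astype(np.uint8)
    c,_=cv2.findContours(m,0,2); c=max(c,key=cv2.contourArea)
    r=cv2.minAreaRect(c); print(q,t['score'],r[0],np.round(cv2.boxPoints(r),1).tolist())
    ap=cv2.approxPolyDP(cv2.convexHull(c),4,True)[:,0]; print(ap.tolist())
    z={'tray':23,'balance':55,'caddy':34}[q]; print(unproj(f,ap,z).round(0)[:,:2].tolist())
# pan circle
g=cv2.resize(cv2.cvtColor(a,cv2.COLOR_BGR2GRAY)[170:260,85:185],None,fx=4,fy=4,interpolation=2)
c=cv2.HoughCircles(g,cv2.HOUGH_GRADIENT_ALT,1.5,100,param1=150,param2=.6,minRadius=90,maxRadius=160)
print(c)
if c is not None:
  for k in c[0]:
    u=(k[:2]+.5)/4-.5+[85,170]; print(u,k[2]/4,unproj(f,[u,u+[k[2]/4,0]],60))
E
```

```text
tray 0.91 (435.38189697265625, 229.56265258789062) [[378.70001220703125, 167.89999389648438], [472.20001220703125, 154.3000030517578], [492.1000061035156, 291.20001220703125], [398.6000061035156, 304.79998779296875]]
[[467, 158], [491, 290], [401, 303], [380, 171]]
[[685.0, -377.0], [416.0, -421.0], [388.0, -236.0], [651.0, -194.0]]
balance 0.92 (134.23594665527344, 230.26039123535156) [[84.5, 276.29998779296875], [100.19999694824219, 171.60000610351562], [184.0, 184.1999969482422], [168.3000030517578, 288.8999938964844]]
[[102, 176], [182, 186], [167, 286], [88, 275]]
[[618.0, 357.0], [602.0, 196.0], [410.0, 214.0], [425.0, 369.0]]
caddy 0.89 (276.3760681152344, 201.357177734375) [[208.6999969482422, 232.3000030517578], [228.89999389648438, 144.10000610351562], [344.0, 170.39999389648438], [323.8999938964844, 258.6000061035156]]
[[230, 145], [343, 172], [322, 256], [210, 230]]
[[692.0, 110.0], [644.0, -118.0], [476.0, -78.0], [520.0, 141.0]]
[[[186.    186.    122.253]]]
[131.125 216.125] 30.56325 [[539.92145975 290.37151173  60.        ]
 [541.69434979 230.92208345  60.        ]]
```

View pics/c1.png

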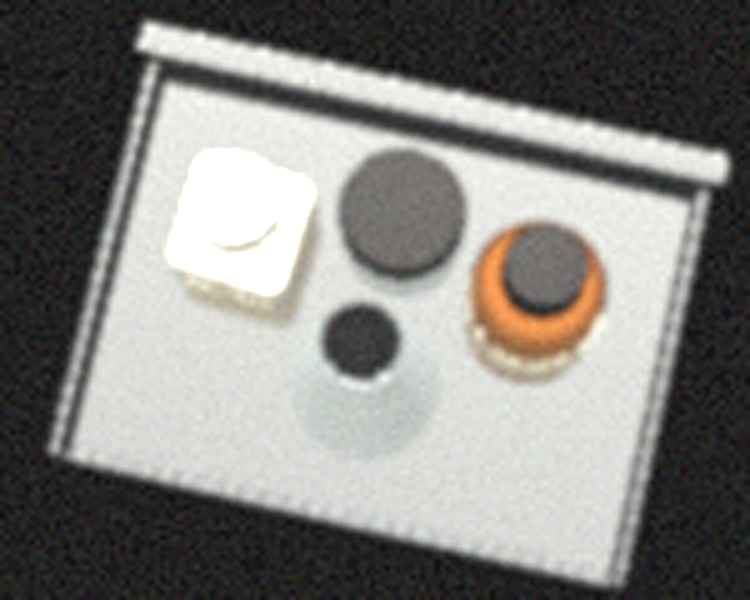

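View pics/c2.png

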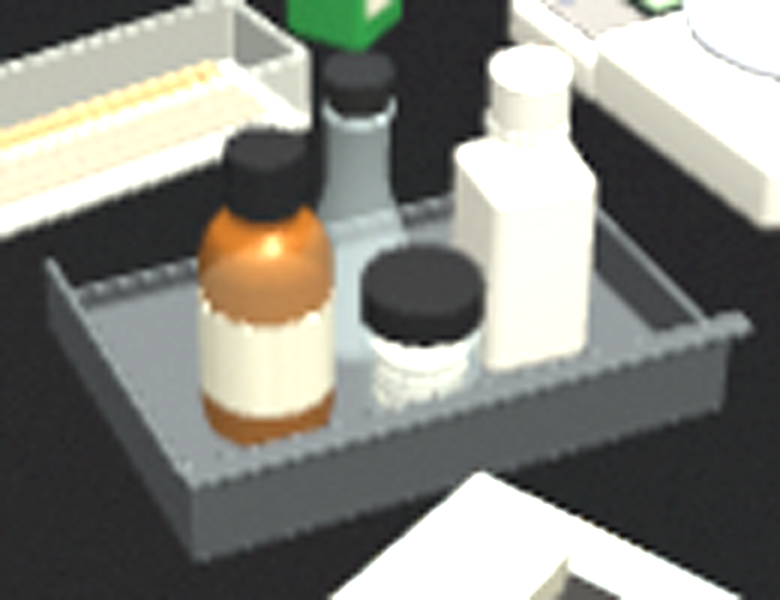

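Crop c1 shows the jar lid centred at (403,215), stopper at (361,341), round cap at (545,267), and the square cap saturated near (240,200). Crop c2 shows the lid at (424,295), stopper at (360,85), round cap at (265,175) and square cap at (531,88). Next I unproject each from both cameras at known heights and overlay the models.

```bash
python3 - <<'E'
from h import *
ft=grab('top');fs=grab('scene')
T={'jar':(403,215,59),'flask':(361,341,119),'round':(545,267,118)}
S={'jar':(424,295,59),'flask':(360,85,119),'round':(265,175,118),'square':(531,88,122)}
P={}
for k in S:
    s=unproj(fs,[220+(S[k][0]+.5)/6-.5,165+(S[k][1]+.5)/6-.5],S[k][2])[0]
    t=unproj(ft,[200+(T[k][0]+.5)/5-.5,140+(T[k][1]+.5)/5-.5],T[k][2])[0] if k in T else s
    print(k,t.round(1),s.round(1)); P[k]=(s+t)/2
a=ft['color'][140:260,200:350,::-1]; A=cv2.resize(a,None,fx=5,fy=5,interpolation=2); A=cv2.convertScaleAbs(A,alpha=.9)
def circ(p,r,z): 
    w=np.linspace(0,2*np.pi,60); return np.c_[p[0]+r*np.cos(w),p[1]+r*np.sin(w),np.full(60,z)]
def rect(c,yaw,w,h,z):
    y=np.radians(yaw);R=np.array([[np.cos(y),-np.sin(y)],[np.sin(y),np.cos(y)]])
    p=np.array([[-w,-h],[w,-h],[w,h],[-w,h]])/2@R.T+c; return np.c_[p,np.full(4,z)]
def dr(X,col):
    u=proj(ft,X); q=((u-[200,140]+.5)*5-.5); cv2.polylines(A,[np.round(q).astype(int)],True,col,1)
G=(0,255,0)
dr(circ(P['jar'],24.5,68),G);dr(circ(P['flask'],13,128),G);dr(circ(P['flask'],30,6),G)
dr(circ(P['round'],15.5,131),G);dr(circ(P['round'],26,40),G);dr(circ(P['square'],16,136),G)
for yaw in(-12.5,):dr(rect(P['square'][:2],yaw,46,46,100),G)
c=np.array([583.,14]); dr(rect(c,-12.5,165,230,16),(0,0,255)); dr(rect(c,-12.5,157,222,6),(255,255,0))
y=np.radians(-12.5);R=np.array([[np.cos(y),-np.sin(y)],[np.sin(y),np.cos(y)]])
for k in P: print(k,((P[k][:2]-c)@R).round(1))
cv2.imwrite('pics/c3.png',A)
# tray and balance on one overlay
B=cv2.resize(ft['color'][:,:,::-1],None,fx=1,fy=1)
B=np.hstack([cv2.resize(B[145:315,370:500],None,fx=3,fy=3,interpolation=2)]).copy()
q=(proj(ft,rect([535,-307],9.1,270,185,23))-[370,145]+.5)*3-.5; cv2.polylines(B,[np.round(q).astype(int)],True,G,1)
q=(proj(ft,rect([535,-307],9.1,264,179,3))-[370,145]+.5)*3-.5; cv2.polylines(B,[np.round(q).astype(int)],True,(0,0,255),1)
D=cv2.resize(ft['color'][170:297,85:190,::-1],None,fx=4,fy=4,interpolation=2).copy()
q=(proj(ft,circ([540,290.4],60,60))-[85,170]+.5)*4-.5; cv2.polylines(D,[np.round(q).astype(int)],True,(0,0,255),1)
cv2.imwrite('pics/c4.png',np.hstack([B[:508],D[:508]])[:, :800])
E
```

```text
jar [613.4   6.6  59. ] [614.7   8.2  59. ]
flask [555.1  19.8 119. ] [553.   22.2 119. ]
round [584.  -45.2 118. ] [584.1 -44.8 118. ]
square [597.7  72.2 122. ] [597.7  72.2 122. ]
jar [31.7  0.3]
flask [-29.8   0.6]
round [ 13.8 -57.4]
square [ 1.8 60. ]
```

View pics/c3.png

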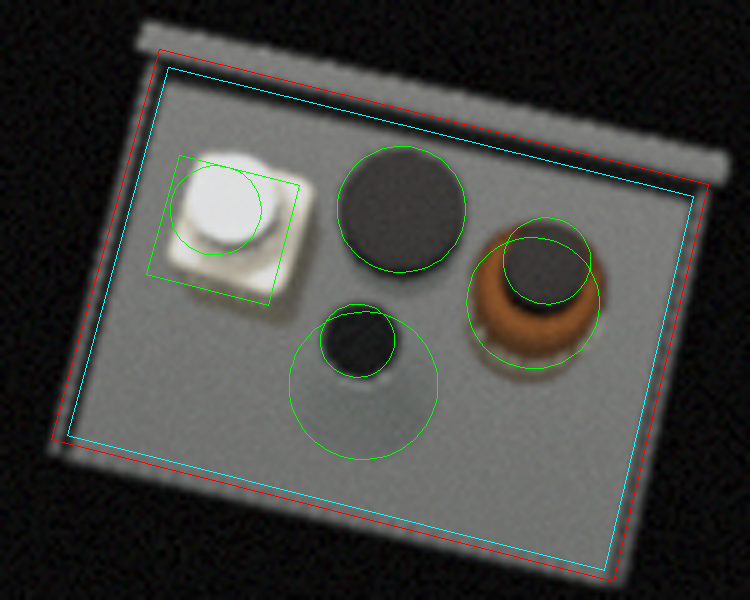

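View pics/c4.png

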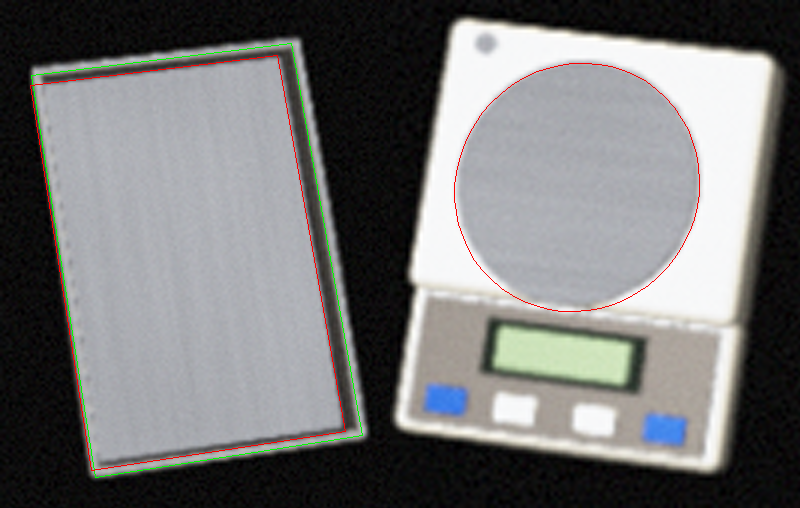

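The tray overlay fits at centre (535,-307), yaw 9.1, and the pan fits at (540,290). Jar, flask and round bottle fit too. The square cap really sits at c1 (231,199), so I need to re-check it.

```bash
python3 - <<'E'
from h import *
ft=grab('top');fs=grab('scene')
print(unproj(ft,[200+231.5/5-.5,140+199/5-.5],136))
for n,f in(('top',ft),('scene',fs)):
    im=f['color'].astype(int)
    r=(140+5,140+55,200+30,200+66) if n=='top' else (165,230,220+70,220+105)
    c=im[r[0]:r[1],r[2]:r[3]]; 
    if n=='scene':
        print(c[5:24,:,:].mean(2).astype(int)[::2].tolist()) if 0 else None
        s=cv2.resize(c.astype(np.uint8)[:,:,::-1],None,fx=9,fy=9,interpolation=2); 
        for P in([601.5,66.7],[597.7,72.2]):
            for z in(109,136):
                w=np.linspace(0,6.28,60); X=np.c_[P[0]+16*np.cos(w),P[1]+16*np.sin(w),np.full(60,z)]
                q=(proj(f,X)-[290,165]+.5)*9-.5; cv2.polylines(s,[np.round(q).astype(int)],True,(0,0,255) if P[0]>600 else (0,255,0),1)
        cv2.imwrite('pics/c5.png',cv2.convertScaleAbs(s,alpha=.8))
E
```

```text
[[601.92534871  66.78892391 136.        ]]
```

View pics/c5.png

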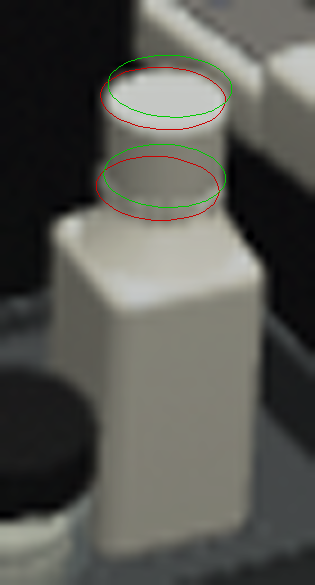

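The red overlay matches, so the square bottle is at (602,67). Plan: round bottle first, then square, then flask. The tool yaw stays fixed throughout.

>>> apply_moves([
  [0,0.018,-0.03,0,0,0,0],
  [0,0.018,-0.03,0,0,0,0],
  [0,0.018,-0.03,0,0,0,0],
  [0,0.018,-0.03,0,0,0,0],
  [0,0.018,-0.03,0,0,0,0],
], newtons=20)

```text
time_s: 1.92
ee_pos: [333.7, 369.7, 228.0]
ee_rot: [180.0, 0.0, 155.0]
force: [1.4, 0.9, -0.9]
gripper_width: 60.7
gripper_force: 0.0
```

>>> apply_moves([
  [0,0.018,-0.03,0,0,0,0],
  [0,0.018,-0.03,0,0,0,0],
  [0,0.018,-0.03,0,0,0,0],
  [0,0.018,-0.03,0,0,0,0],
  [0,0.018,-0.03,0,0,0,0],
])

```text
time_s: 2.33
ee_pos: [423.9, 219.5, 228.2]
ee_rot: [180.0, 0.0, 155.0]
force: [0.6, 0.8, 0.8]
gripper_width: 45.6
gripper_force: 0.0
```

>>> apply_moves([
  [0,0.018,-0.03,0,0,0,0],
  [0,0.018,-0.03,0,0,0,0],
  [0,0.018,-0.03,0,0,0,0],
  [0,0.018,-0.03,0,0,0,0],
  [0,0.018,-0.03,0,0,0,0],
])

```text
time_s: 2.75
ee_pos: [513.9, 69.4, 228.2]
ee_rot: [180.0, 0.0, 155.0]
force: [-0.3, 1.2, -0.0]
gripper_width: 45.7
gripper_force: 0.0
```

>>> apply_moves([
  [0,0.018,-0.03,0,0,0,0],
  [0,0.018,-0.03,0,0,0,0],
  [0,0.018,-0.03,0,0,0,0],
  [0,0.018,-0.026,0,0,0,0],
  [0,0,0,0,0,0,0],
])

```text
time_s: 3.17
ee_pos: [588.2, -49.7, 227.5]
ee_rot: [-179.9, 0.2, 154.7]
force: [0.4, -0.4, -0.1]
gripper_width: 45.3
gripper_force: 0.0
```

>>> apply_moves([
  [0,-0.001,0,-0.035,0,0,0],
  [0,0,0,-0.035,0,0,0],
  [0,0,0,-0.025,0,0,0],
  [0,0,0,-0.017,0,0,0],
  [0,0,0,0,0,0,0],
])

```text
time_s: 3.58
ee_pos: [581.2, -44.3, 112.0]
ee_rot: [-179.8, -0.5, 155.0]
force: [-0.9, 0.6, -0.0]
gripper_width: 45.6
gripper_force: 0.0
```

>>> apply_moves([
  [-0.7,0,0,0,0,0,0],
  [-0.7,0,0,0,0,0,0],
  [-0.7,0,0,0,0,0,0],
  [-0.7,0,0,0,0,0,0],
  [-0.7,0,0,0,0,0,0],
])

```text
time_s: 4.0
ee_pos: [585.4, -44.9, 117.7]
ee_rot: [179.9, 0.2, 155.0]
force: [0.5, 0.5, 4.2]
gripper_width: 30.5
gripper_force: 20.0
```

>>> apply_moves([
  [-0.7,0,0,0.005,0,0,0],
  [-0.7,0,0,0.015,0,0,0],
  [-0.7,0,0,0.02,0,0,0],
  [-0.7,0,0,0.02,0,0,0],
  [-0.7,0,0,0.01,0,0,0],
])

```text
time_s: 4.42
ee_pos: [585.1, -45.1, 188.6]
ee_rot: [179.9, 0.2, 155.0]
force: [0.3, 0.1, -1.7]
gripper_width: 30.6
gripper_force: 20.0
```

>>> apply_moves([
  [-0.7,0.001,-0.007,0,0,0,0],
  [-0.7,0.002,-0.015,0,0,0,0],
  [-0.7,0.003,-0.025,0,0,0,0],
  [-0.7,0.003,-0.026,0,0,0,0],
  [-0.7,0.003,-0.026,0,0,0,0],
])

```text
time_s: 4.83
ee_pos: [595.3, -146.0, 184.1]
ee_rot: [-179.9, -0.2, 155.0]
force: [0.1, -0.2, -0.8]
gripper_width: 30.8
gripper_force: 20.0
```

>>> apply_moves([
  [-0.7,0.003,-0.026,0,0,0,0],
  [-0.7,0.003,-0.026,0,0,0,0],
  [-0.7,0.003,-0.026,0,0,0,0],
  [-0.7,0.003,-0.026,0,0,0,0],
  [-0.7,0.003,-0.023,0,0,0,0],
])

```text
time_s: 5.25
ee_pos: [609.9, -274.0, 183.7]
ee_rot: [-180.0, -0.2, 154.9]
force: [0.3, 0.1, -1.6]
gripper_width: 30.0
gripper_force: 20.0
```

>>> apply_moves([
  [-0.7,0.002,-0.015,0,0,0,0],
  [-0.7,0.001,-0.008,0,0,0,0],
  [-0.7,0,0,0,0,0,0],
  [-0.7,0,0,0,0,0,0],
  [-0.7,0,0,0,0,0,0],
])

```text
time_s: 5.67
ee_pos: [614.0, -292.8, 185.7]
ee_rot: [180.0, -0.1, 155.0]
force: [0.2, -0.7, -1.6]
gripper_width: 30.4
gripper_force: 20.0
```

>>> apply_moves([
  [-0.7,0,0,-0.015,0,0,0],
  [-0.7,0,0,-0.025,0,0,0],
  [-0.7,0,0,-0.015,0,0,0],
  [-0.7,0,0,-0.01,0,0,0],
  [-0.7,0,0,-0.003,0,0,0],
])

```text
time_s: 6.08
ee_pos: [613.4, -292.3, 116.2]
ee_rot: [180.0, -0.2, 155.1]
force: [-0.0, 0.2, -0.4]
gripper_width: 30.5
gripper_force: 20.0
```

>>> apply_moves([
  [-0.7,0,0,0,0,0,0],
  [-0.7,0,0,-0.001,0,0,0],
  [-0.7,0,0,-0.001,0,0,0],
  [-0.7,0,0,-0.001,0,0,0],
  [-0.7,0,0,0,0,0,0],
])

```text
time_s: 6.5
ee_pos: [614.5, -294.1, 115.6]
ee_rot: [180.0, 0.1, 155.0]
force: [-0.3, -0.9, -1.4]
gripper_width: 30.4
gripper_force: 20.0
```

```bash
python3 -c "
from h import *
s=status.state();print(s['ee_pos'],s['force'],s['time_s']);f=grab('scene');save(f,'s1.png');s=status.state();print(s['ee_pos'],s['force'])
cv2.imwrite('pics/s1c.png',cv2.resize(f['color'][170:330,60:260,::-1],None,fx=3,fy=3,interpolation=2))"
```

```text
[ 614.49973823 -294.11711154  115.57395789] [-0.29043237 -0.89038528 -1.42009259] 6.5
[ 614.41584125 -294.10171317  115.47478319] [-0.12554589  0.78179203 -1.00651314]
```

View pics/s1c.png

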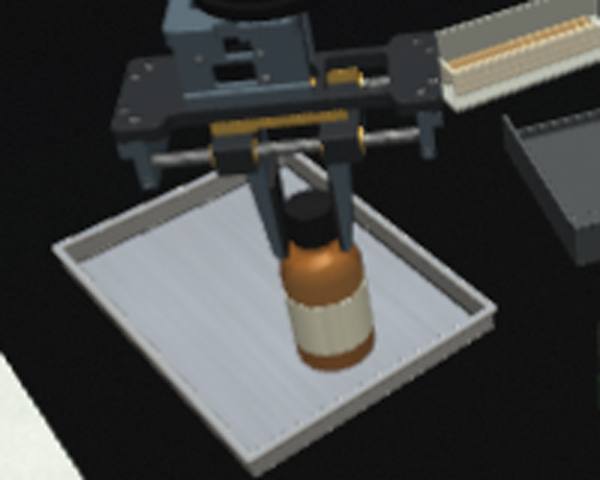

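The round bottle is held at about (330,290) over the tray, just above the floor. I'll lower it gently until contact.

>>> apply_moves([
  [-0.7,0,0,-0.001,0,0,0],
  [-0.7,0,0,0,0,0,0],
  [-0.7,0,0,-0.001,0,0,0],
  [-0.7,0,0,0,0,0,0],
  [-0.7,0,0,0,0,0,0],
])

```text
time_s: 6.97
ee_pos: [614.7, -294.2, 114.8]
ee_rot: [180.0, 0.1, 155.0]
force: [-1.5, 0.7, 7.3]
gripper_width: 30.7
gripper_force: 20.0
```

>>> apply_moves([
  [-0.7,0,0,-0.0005,0,0,0],
  [-0.7,0,0,0,0,0,0],
  [-0.7,0,0,-0.0005,0,0,0],
  [-0.7,0,0,0,0,0,0],
  [-0.7,0,0,0,0,0,0],
])

```text
time_s: 7.38
ee_pos: [614.9, -294.3, 114.8]
ee_rot: [180.0, 0.2, 155.0]
force: [-2.2, 0.6, 9.8]
gripper_width: 30.4
gripper_force: 20.0
```

>>> apply_moves([
  [-0.2,0,0,0.001,0,0,0],
  [-0.1,0,0,0,0,0,0],
  [0,0,0,0,0,0,0],
  [0,0,0,0,0,0,0],
  [0,0,0,0,0,0,0],
])

```text
time_s: 7.8
ee_pos: [614.1, -293.9, 112.5]
ee_rot: [180.0, -0.0, 155.0]
force: [-0.6, 1.0, -0.7]
gripper_width: 45.5
gripper_force: 0.0
```

>>> apply_moves([
  [0,0,0,0.01,0,0,0],
  [0,0,0,0.02,0,0,0],
  [0,0,0,0.03,0,0,0],
  [0,0,0,0.03,0,0,0],
  [0,0,0,0.02,0,0,0],
])

```text
time_s: 8.22
ee_pos: [615.1, -294.3, 226.8]
ee_rot: [-180.0, 0.2, 155.0]
force: [0.1, 0.0, 0.6]
gripper_width: 45.8
gripper_force: 0.0
```

```bash
python3 -c "
from h import *
print(status.state()['ee_pos'])
for n in('scene','top'):
  f=grab(n)
  for q in('round_bottle','square_bottle','flask','jar'): print(n,q,[(np.round(b['rect']).tolist(),round(b['score'],2)) for b in finder.boxes_of(q,n)])
"
```

```text
[ 615.06153876 -294.34811051  226.82712369]
scene round_bottle [([153.0, 233.0, 31.0, 61.0], 0.6)]
scene square_bottle [([373.0, 166.0, 27.0, 42.0], 0.97), ([416.0, 184.0, 24.0, 56.0], 0.92), ([268.0, 128.0, 19.0, 44.0], 0.91), ([294.0, 173.0, 28.0, 54.0], 0.81), ([156.0, 232.0, 29.0, 64.0], 0.44)]
scene flask []
scene jar [([278.0, 201.0, 21.0, 36.0], 0.97)]
top round_bottle [([416.0, 172.0, 40.0, 36.0], 0.86), ([225.0, 288.0, 102.0, 44.0], 0.54)]
top square_bottle [([132.0, 124.0, 43.0, 40.0], 0.76), ([131.0, 66.0, 39.0, 43.0], 0.73), ([169.0, 311.0, 36.0, 29.0], 0.71), ([230.0, 172.0, 36.0, 34.0], 0.62)]
top flask [([258.0, 199.0, 29.0, 33.0], 0.79), ([381.0, 162.0, 101.0, 141.0], 0.67)]
top jar [([271.0, 170.0, 22.0, 31.0], 0.63)]
```

>>> apply_moves([
  [0,-0.001,0.01,0,0,0,0],
  [0,-0.001,0.025,0,0,0,0],
  [0,-0.001,0.037,0,0,0,0],
  [0,-0.001,0.037,0,0,0,0],
  [0,-0.001,0.037,0,0,0,0],
])

```text
time_s: 9.13
ee_pos: [608.6, -146.0, 222.6]
ee_rot: [180.0, -0.0, 154.9]
force: [-0.1, 0.8, 0.4]
gripper_width: 45.4
gripper_force: 0.0
```

>>> apply_moves([
  [0,-0.001,0.037,0,0,0,0],
  [0,-0.001,0.037,0,0,0,0],
  [0,-0.001,0.037,0,0,0,0],
  [0,-0.001,0.037,0,0,0,0],
  [0,-0.001,0.032,0,0,0,0],
])

```text
time_s: 9.55
ee_pos: [603.3, 35.0, 222.9]
ee_rot: [180.0, -0.0, 155.0]
force: [0.8, -0.4, 0.3]
gripper_width: 45.5
gripper_force: 0.0
```

>>> apply_moves([
  [0,-0.001,0.025,0,0,0,0],
  [0,-0.001,0.01,0,0,0,0],
  [0,0,0,0,0,0,0],
  [0,0,0,0,0,0,0],
  [0,0,0,0,0,0,0],
])

```text
time_s: 9.97
ee_pos: [602.2, 65.8, 222.9]
ee_rot: [-180.0, 0.0, 154.9]
force: [-0.6, 0.9, 0.3]
gripper_width: 45.2
gripper_force: 0.0
```

>>> apply_moves([
  [0,0,0,-0.02,0,0,0],
  [0,0,0,-0.025,0,0,0],
  [0,0,0,-0.025,0,0,0],
  [0,0,0,-0.015,0,0,0],
  [0,0,0,-0.005,0,0,0],
])

```text
time_s: 10.38
ee_pos: [600.6, 65.1, 130.0]
ee_rot: [-179.8, -0.3, 154.8]
force: [-0.5, -0.6, -0.7]
gripper_width: 45.5
gripper_force: 0.0
```

>>> apply_moves([
  [0,0,0,-0.005,0,0,0],
  [0,0,0,-0.004,0,0,0],
  [0,0,0,-0.003,0,0,0],
  [0,0,0,0,0,0,0],
  [0,0,0,0,0,0,0],
])

```text
time_s: 10.8
ee_pos: [602.7, 67.0, 121.7]
ee_rot: [180.0, 0.1, 155.0]
force: [-0.0, 0.1, 0.2]
gripper_width: 45.6
gripper_force: 0.0
```

>>> apply_moves([
  [-0.7,0,0,0,0,0,0],
  [-0.7,0,0,0,0,0,0],
  [-0.7,0,0,0,0,0,0],
  [-0.7,0,0,0,0,0,0],
  [-0.7,0,0,0,0,0,0],
])

```text
time_s: 11.22
ee_pos: [602.6, 67.3, 121.5]
ee_rot: [179.9, 0.1, 155.0]
force: [1.2, 0.2, 1.7]
gripper_width: 31.2
gripper_force: 20.0
```

>>> apply_moves([
  [-0.7,0,0,0.005,0,0,0],
  [-0.7,0,0,0.015,0,0,0],
  [-0.7,0,0,0.02,0,0,0],
  [-0.7,0,0,0.02,0,0,0],
  [-0.7,0,0,0.02,0,0,0],
])

```text
time_s: 11.63
ee_pos: [601.7, 66.8, 201.5]
ee_rot: [-179.9, -0.1, 155.0]
force: [0.4, 0.5, -1.6]
gripper_width: 31.7
gripper_force: 20.0
```

>>> apply_moves([
  [-0.7,0,0,0.02,0,0,0],
  [-0.7,0,0,0.02,0,0,0],
  [-0.7,0,0,0.015,0,0,0],
  [-0.7,0,0,0.005,0,0,0],
  [-0.7,0,0,0,0,0,0],
])

```text
time_s: 12.05
ee_pos: [602.6, 67.0, 262.2]
ee_rot: [179.9, 0.1, 155.0]
force: [0.0, 0.0, -1.2]
gripper_width: 31.5
gripper_force: 20.0
```

>>> apply_moves([
  [-0.7,-0.002,-0.01,0,0,0,0],
  [-0.7,-0.004,-0.022,0,0,0,0],
  [-0.7,-0.0055,-0.031,0,0,0,0],
  [-0.7,-0.0055,-0.031,0,0,0,0],
  [-0.7,-0.0055,-0.031,0,0,0,0],
])

```text
time_s: 12.47
ee_pos: [578.2, -59.6, 259.0]
ee_rot: [-179.9, -0.2, 155.0]
force: [-0.1, 0.1, -1.4]
gripper_width: 31.5
gripper_force: 20.0
```

>>> apply_moves([
  [-0.7,-0.0055,-0.031,0,0,0,0],
  [-0.7,-0.0055,-0.031,0,0,0,0],
  [-0.7,-0.0055,-0.031,0,0,0,0],
  [-0.7,-0.0055,-0.031,0,0,0,0],
  [-0.7,-0.0055,-0.031,0,0,0,0],
])

```text
time_s: 12.88
ee_pos: [550.4, -214.8, 259.1]
ee_rot: [-180.0, -0.2, 155.0]
force: [0.2, -0.0, -2.1]
gripper_width: 31.6
gripper_force: 20.0
```

>>> apply_moves([
  [-0.7,-0.0055,-0.031,0,0,0,0],
  [-0.7,-0.0055,-0.031,0,0,0,0],
  [-0.7,-0.004,-0.022,0,0,0,0],
  [-0.7,-0.002,-0.01,0,0,0,0],
  [-0.7,0,0,0,0,0,0],
])

```text
time_s: 13.3
ee_pos: [533.8, -309.0, 259.2]
ee_rot: [-180.0, -0.2, 154.8]
force: [-0.4, -0.1, -1.9]
gripper_width: 31.5
gripper_force: 20.0
```

>>> apply_moves([
  [-0.7,0,0,-0.01,0,0,0],
  [-0.7,0,0,-0.02,0,0,0],
  [-0.7,0,0,-0.025,0,0,0],
  [-0.7,0,0,-0.025,0,0,0],
  [-0.7,0,0,-0.025,0,0,0],
])

```text
time_s: 13.72
ee_pos: [535.2, -304.6, 154.2]
ee_rot: [179.9, -0.1, 155.1]
force: [1.1, -0.6, -1.9]
gripper_width: 31.5
gripper_force: 20.0
```

>>> apply_moves([
  [-0.7,0,0,-0.018,0,0,0],
  [-0.7,0,0,-0.01,0,0,0],
  [-0.7,0,0,-0.005,0,0,0],
  [-0.7,0,0,-0.002,0,0,0],
  [-0.7,0,0,0,0,0,0],
])

```text
time_s: 14.13
ee_pos: [535.8, -306.5, 121.3]
ee_rot: [180.0, 0.0, 155.0]
force: [1.0, 0.7, -1.2]
gripper_width: 31.3
gripper_force: 20.0
```

Command is z=121; the tray floor should be reached at about 118.5.

>>> apply_moves([
  [-0.7,0,0,-0.001,0,0,0],
  [-0.7,0,0,-0.001,0,0,0],
  [-0.7,0,0,-0.001,0,0,0],
  [-0.7,0,0,0,0,0,0],
  [-0.7,0,0,0,0,0,0],
])

```text
time_s: 14.55
ee_pos: [535.5, -307.2, 118.5]
ee_rot: [180.0, 0.1, 155.0]
force: [0.2, -0.3, -0.2]
gripper_width: 32.0
gripper_force: 20.0
```

>>> apply_moves([
  [-0.7,0,0,-0.0005,0,0,0],
  [-0.7,0,0,0,0,0,0],
  [-0.7,0,0,0,0,0,0],
  [-0.7,0,0,0,0,0,0],
  [-0.7,0,0,0,0,0,0],
])

```text
time_s: 14.97
ee_pos: [535.7, -307.2, 118.4]
ee_rot: [180.0, 0.1, 155.0]
force: [-1.6, 1.1, 6.7]
gripper_width: 31.6
gripper_force: 20.0
```

>>> apply_moves([
  [-0.2,0,0,0.0005,0,0,0],
  [-0.1,0,0,0,0,0,0],
  [0,0,0,0,0,0,0],
  [0,0,0,0,0,0,0],
  [0,0,0,0,0,0,0],
])

```text
time_s: 15.38
ee_pos: [535.1, -306.9, 117.6]
ee_rot: [180.0, -0.0, 155.0]
force: [-0.1, -0.3, -0.6]
gripper_width: 45.8
gripper_force: 0.0
```

>>> apply_moves([
  [0,0,0,0.01,0,0,0],
  [0,0,0,0.02,0,0,0],
  [0,0,0,0.03,0,0,0],
  [0,0,0,0.03,0,0,0],
  [0,0,0,0.015,0,0,0],
])

```text
time_s: 15.8
ee_pos: [536.5, -307.7, 227.7]
ee_rot: [-180.0, 0.4, 155.0]
force: [0.9, 0.5, 0.1]
gripper_width: 45.3
gripper_force: 0.0
```

>>> apply_moves([
  [0,0.0016,0.01,0,0,0,0],
  [0,0.0016,0.022,0,0,0,0],
  [0,0.0016,0.033,0,0,0,0],
  [0,0.0016,0.033,0,0,0,0],
  [0,0.0016,0.033,0,0,0,0],
])

```text
time_s: 16.22
ee_pos: [542.4, -174.0, 222.0]
ee_rot: [180.0, -0.1, 154.9]
force: [0.1, -0.5, 0.3]
gripper_width: 45.7
gripper_force: 0.0
```

>>> apply_moves([
  [0,0.0016,0.033,0,0,0,0],
  [0,0.0016,0.033,0,0,0,0],
  [0,0.0016,0.033,0,0,0,0],
  [0,0.0016,0.033,0,0,0,0],
  [0,0.0016,0.033,0,0,0,0],
])

```text
time_s: 16.63
ee_pos: [550.2, -8.7, 222.1]
ee_rot: [-180.0, -0.1, 155.0]
force: [0.3, 0.6, -0.2]
gripper_width: 45.6
gripper_force: 0.0
```

>>> apply_moves([
  [0,0.0016,0.022,0,0,0,0],
  [0,0.0016,0.01,0,0,0,0],
  [0,0,0,0,0,0,0],
  [0,0,0,0,0,0,0],
  [0,0,0,0,0,0,0],
])

```text
time_s: 17.05
ee_pos: [554.2, 19.9, 222.7]
ee_rot: [-180.0, -0.0, 154.9]
force: [0.3, -1.1, -1.2]
gripper_width: 45.4
gripper_force: 0.0
```

```bash
python3 -c "
from h import *
print(status.state()['ee_pos'])
f=grab('scene'); cv2.imwrite('pics/s2.png',cv2.resize(f['color'][100:320,80:360,::-1],None,fx=2.7,fy=2.7,interpolation=2))
"
```

```text
[554.23550501  19.94709728 222.65778807]
```

View pics/s2.png

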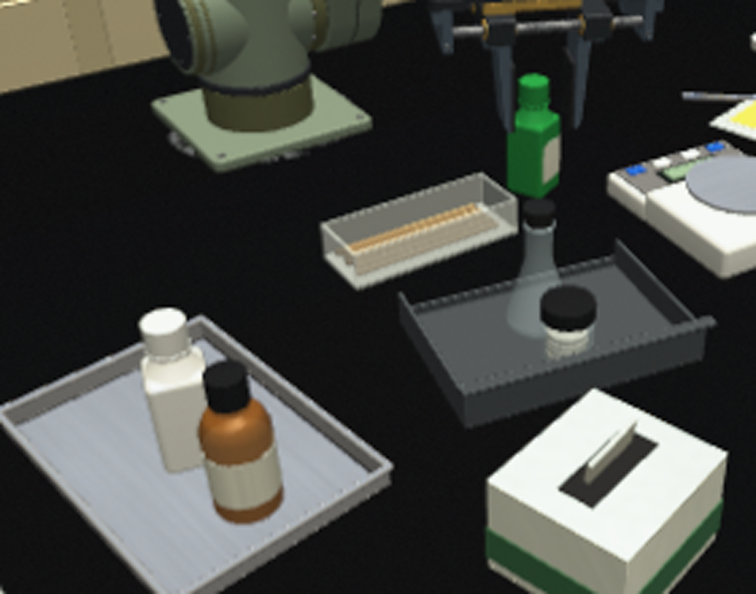

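Both bottles stand upright in the tray, white at (175,390) and brown at (240,440). Next the flask, by its neck.

>>> apply_moves([
  [0,0,0,-0.015,0,0,0],
  [0,0,0,-0.025,0,0,0],
  [0,0,0,-0.025,0,0,0],
  [0,0,0,-0.02,0,0,0],
  [0,0,0,-0.015,0,0,0],
])

```text
time_s: 17.52
ee_pos: [553.5, 19.5, 121.1]
ee_rot: [-179.9, -0.1, 154.9]
force: [0.7, -0.5, -0.1]
gripper_width: 45.7
gripper_force: 0.0
```

>>> apply_moves([
  [0,0,0,-0.012,0,0,0],
  [0,0,0,-0.01,0,0,0],
  [0,0,0,-0.008,0,0,0],
  [0,0,0,-0.004,0,0,0],
  [0,0,0,-0.002,0,0,0],
])

```text
time_s: 17.93
ee_pos: [554.4, 20.6, 86.6]
ee_rot: [-180.0, -0.0, 154.9]
force: [0.5, -1.0, -0.4]
gripper_width: 45.9
gripper_force: 0.0
```

>>> apply_moves([
  [0,0,0,0,0,0,0],
  [-0.8,0,0,0,0,0,0],
  [-0.8,0,0,0,0,0,0],
  [-0.8,0,0,0,0,0,0],
  [-0.8,0,0,0,0,0,0],
])

```text
time_s: 18.35
ee_pos: [554.8, 21.0, 87.6]
ee_rot: [180.0, 0.1, 155.0]
force: [-0.3, -0.5, 2.5]
gripper_width: 27.9
gripper_force: 20.0
```

>>> apply_moves([
  [-0.8,0,0,0,0,0,0],
  [-0.8,0,0,0,0,0,0],
  [-0.8,0,0,0,0,0,0],
])

```text
time_s: 18.6
ee_pos: [554.8, 21.0, 87.5]
ee_rot: [180.0, 0.1, 155.0]
force: [-1.0, -1.2, 3.5]
gripper_width: 27.5
gripper_force: 20.0
```

Width 27.5 with upward force suggests contact on the cone. I'll regrip 6 mm higher.

>>> apply_moves([
  [-0.3,0,0,0,0,0,0],
  [-0.1,0,0,0,0,0,0],
  [-0.1,0,0,0.003,0,0,0],
  [-0.1,0,0,0.003,0,0,0],
  [-0.1,0,0,0,0,0,0],
])

```text
time_s: 19.02
ee_pos: [554.8, 21.1, 93.5]
ee_rot: [180.0, 0.0, 155.0]
force: [0.7, -0.3, 0.8]
gripper_width: 40.8
gripper_force: 0.0
```

>>> apply_moves([
  [-0.8,0,0,0,0,0,0],
  [-0.8,0,0,0,0,0,0],
  [-0.8,0,0,0,0,0,0],
  [-0.8,0,0,0,0,0,0],
  [-0.8,0,0,0,0,0,0],
])

```text
time_s: 19.43
ee_pos: [554.4, 21.0, 92.9]
ee_rot: [180.0, -0.0, 155.0]
force: [-0.7, 0.7, 0.3]
gripper_width: 27.4
gripper_force: 20.0
```

>>> apply_moves([
  [-0.8,0,0,0.005,0,0,0],
  [-0.8,0,0,0.015,0,0,0],
  [-0.8,0,0,0.02,0,0,0],
  [-0.8,0,0,0.015,0,0,0],
  [-0.8,0,0,0.005,0,0,0],
])

```text
time_s: 19.85
ee_pos: [555.7, 21.0, 155.4]
ee_rot: [179.9, 0.2, 155.0]
force: [-0.4, 0.0, -0.6]
gripper_width: 27.5
gripper_force: 20.0
```

>>> apply_moves([
  [-0.8,0,0,0.01,0,0,0],
  [-0.8,0,0,0.01,0,0,0],
  [-0.8,0,0,0,0,0,0],
  [-0.8,0,0,0,0,0,0],
])

```text
time_s: 20.18
ee_pos: [554.5, 21.0, 173.1]
ee_rot: [180.0, 0.0, 155.0]
force: [0.1, -0.1, -2.3]
gripper_width: 27.6
gripper_force: 20.0
```

```bash
python3 -c "
from h import *
print(status.state()['ee_pos'])
f=grab('scene'); cv2.imwrite('pics/s3.png',cv2.resize(f['color'][100:260,210:350,::-1],None,fx=3.5,fy=3.5,interpolation=2))
"
```

```text
[554.52811023  21.00699651 173.1292913 ]
```

View pics/s3.png

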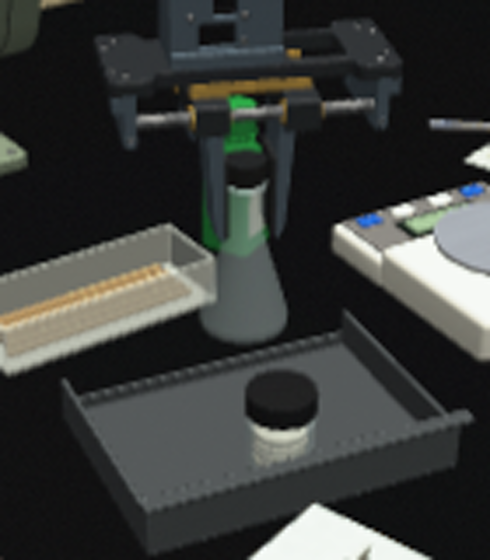

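The flask hangs upright at (245,260), well clear of the caddy. Next I take it to the tray.

>>> apply_moves([
  [-0.8,-0.003,-0.01,0,0,0,0],
  [-0.8,-0.006,-0.02,0,0,0,0],
  [-0.8,-0.008,-0.028,0,0,0,0],
  [-0.8,-0.008,-0.028,0,0,0,0],
  [-0.8,-0.008,-0.028,0,0,0,0],
])

```text
time_s: 20.65
ee_pos: [520.2, -94.4, 172.1]
ee_rot: [-180.0, -0.1, 155.0]
force: [0.4, 1.1, -1.6]
gripper_width: 27.6
gripper_force: 20.0
```

>>> apply_moves([
  [-0.8,-0.008,-0.028,0,0,0,0],
  [-0.8,-0.008,-0.028,0,0,0,0],
  [-0.8,-0.008,-0.028,0,0,0,0],
  [-0.8,-0.008,-0.028,0,0,0,0],
  [-0.8,-0.008,-0.028,0,0,0,0],
])

```text
time_s: 21.07
ee_pos: [479.9, -234.6, 172.2]
ee_rot: [-180.0, -0.1, 155.0]
force: [0.4, -0.3, -1.7]
gripper_width: 27.2
gripper_force: 20.0
```

>>> apply_moves([
  [-0.8,-0.008,-0.028,0,0,0,0],
  [-0.8,-0.008,-0.028,0,0,0,0],
  [-0.8,-0.006,-0.02,0,0,0,0],
  [-0.8,-0.003,-0.01,0,0,0,0],
  [-0.8,0,0,0,0,0,0],
])

```text
time_s: 21.48
ee_pos: [455.2, -320.8, 172.3]
ee_rot: [-180.0, -0.1, 154.8]
force: [1.2, 0.5, -1.4]
gripper_width: 27.4
gripper_force: 20.0
```

>>> apply_moves([
  [-0.8,0,0,-0.005,0,0,0],
  [-0.8,0,0,-0.015,0,0,0],
  [-0.8,0,0,-0.02,0,0,0],
  [-0.8,0,0,-0.02,0,0,0],
  [-0.8,0,0,-0.01,0,0,0],
])

```text
time_s: 21.9
ee_pos: [455.5, -316.4, 100.4]
ee_rot: [179.9, -0.3, 155.1]
force: [-0.8, -0.3, -1.7]
gripper_width: 27.2
gripper_force: 20.0
```

>>> apply_moves([
  [-0.8,0,0,-0.006,0,0,0],
  [-0.8,0,0,-0.003,0,0,0],
  [-0.8,0,0,-0.001,0,0,0],
  [-0.8,0,0,0,0,0,0],
  [-0.8,0,0,0,0,0,0],
])

```text
time_s: 22.32
ee_pos: [457.0, -319.2, 93.9]
ee_rot: [-180.0, 0.1, 155.0]
force: [0.9, -0.5, -0.8]
gripper_width: 27.4
gripper_force: 20.0
```

>>> apply_moves([
  [-0.8,0,0,-0.001,0,0,0],
  [-0.8,0,0,-0.001,0,0,0],
  [-0.8,0,0,-0.001,0,0,0],
  [-0.8,0,0,0,0,0,0],
  [-0.8,0,0,0,0,0,0],
])

```text
time_s: 22.73
ee_pos: [456.4, -319.0, 90.0]
ee_rot: [180.0, 0.0, 155.0]
force: [0.3, 0.2, -1.6]
gripper_width: 28.0
gripper_force: 20.0
```

>>> apply_moves([
  [-0.8,0,0,-0.0005,0,0,0],
  [-0.8,0,0,-0.0005,0,0,0],
  [-0.8,0,0,0,0,0,0],
  [-0.8,0,0,0,0,0,0],
  [-0.8,0,0,0,0,0,0],
])

```text
time_s: 23.15
ee_pos: [456.7, -319.2, 89.9]
ee_rot: [-180.0, 0.1, 155.0]
force: [-1.1, 0.5, 5.8]
gripper_width: 27.6
gripper_force: 20.0
```

>>> apply_moves([
  [-0.3,0,0,0.001,0,0,0],
  [-0.1,0,0,0,0,0,0],
  [-0.1,0,0,0,0,0,0],
  [-0.1,0,0,0,0,0,0],
  [0,0,0,0.01,0,0,0],
])

```text
time_s: 23.57
ee_pos: [455.3, -318.1, 98.4]
ee_rot: [179.9, -0.2, 155.0]
force: [-1.2, 0.2, 0.3]
gripper_width: 44.8
gripper_force: 0.0
```

>>> apply_moves([
  [0,0,0,0.02,0,0,0],
  [0,0,0,0.03,0,0,0],
  [0,0,0,0.03,0,0,0],
  [0,0,0,0.03,0,0,0],
  [0,0,0,0.015,0,0,0],
])

```text
time_s: 23.98
ee_pos: [457.7, -319.8, 229.7]
ee_rot: [-179.9, 0.4, 155.0]
force: [0.7, -0.8, -0.6]
gripper_width: 45.3
gripper_force: 0.0
```

>>> apply_moves([
  [0.5,0.004,0.009,0,0,0,0],
  [0.5,0.008,0.017,0,0,0,0],
  [0.5,0.0133,0.0275,0,0,0,0],
  [0.5,0.0133,0.0275,0,0,0,0],
  [0.5,0.0134,0.0275,0,0,0,0],
])

```text
time_s: 24.4
ee_pos: [508.2, -208.6, 224.0]
ee_rot: [180.0, -0.1, 154.9]
force: [-0.4, -0.4, -0.0]
gripper_width: 68.6
gripper_force: 0.0
```

>>> apply_moves([
  [0.5,0.0133,0.0275,0,0,0,0],
  [0.5,0.0134,0.0275,0,0,0,0],
  [0.5,0.0133,0.0275,0,0,0,0],
  [0.5,0.0134,0.0275,0,0,0,0],
  [0.5,0.0134,0.0275,0,0,0,0],
])

```text
time_s: 24.82
ee_pos: [575.0, -70.7, 223.9]
ee_rot: [-180.0, -0.1, 155.0]
force: [0.9, -0.7, -0.4]
gripper_width: 68.2
gripper_force: 0.0
```

>>> apply_moves([
  [0.5,0.0133,0.0275,0,0,0,0],
  [0.5,0.0134,0.0275,0,0,0,0],
  [0.5,0.008,0.017,0,0,0,0],
  [0.5,0.004,0.009,0,0,0,0],
  [0.5,0,0,0,0,0,0],
])

```text
time_s: 25.23
ee_pos: [613.9, 10.2, 223.8]
ee_rot: [-180.0, -0.1, 155.1]
force: [-0.7, 0.3, 0.5]
gripper_width: 68.5
gripper_force: 0.0
```

```bash
python3 -c "
from h import *
print(status.state()['ee_pos'])
f=grab('scene'); cv2.imwrite('pics/s4.png',cv2.resize(f['color'][170:330,70:360,::-1],None,fx=2.6,fy=2.6,interpolation=2))
"
```

```text
[613.9333429   10.19789237 223.80333287]
```

View pics/s4.png

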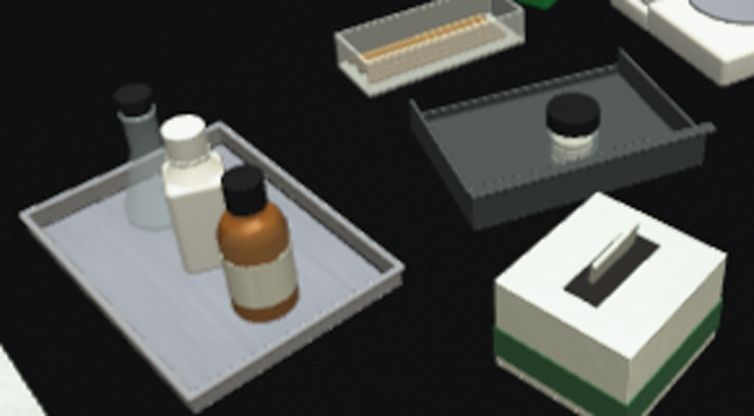

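All three stand upright in the tray, with the flask at (150,165). Now down to the jar.

>>> apply_moves([
  [0.5,0,0,-0.015,0,0,0],
  [0.5,0,0,-0.03,0,0,0],
  [0.5,0,0,-0.035,0,0,0],
  [0.5,0,0,-0.03,0,0,0],
  [0.5,0,0,-0.02,0,0,0],
])

```text
time_s: 25.7
ee_pos: [611.3, 6.4, 91.9]
ee_rot: [-179.9, -0.2, 154.9]
force: [-0.2, 0.8, -0.4]
gripper_width: 68.2
gripper_force: 0.0
```

>>> apply_moves([
  [0.5,0,0,-0.015,0,0,0],
  [0.5,0,0,-0.012,0,0,0],
  [0.5,0,0,-0.008,0,0,0],
  [0.5,0,0,-0.003,0,0,0],
  [0.5,0,0,-0.002,0,0,0],
])

```text
time_s: 26.12
ee_pos: [613.6, 7.2, 54.9]
ee_rot: [-180.0, -0.0, 154.9]
force: [0.2, 0.3, 0.6]
gripper_width: 68.4
gripper_force: 0.0
```

>>> apply_moves([
  [0.5,0,0,0,0,0,0],
  [-0.3,0,0,0,0,0,0],
  [-0.3,0,0,0,0,0,0],
  [-0.3,0,0,0,0,0,0],
  [-0.3,0,0,0,0,0,0],
])

```text
time_s: 26.53
ee_pos: [614.4, 8.1, 55.6]
ee_rot: [180.0, 0.1, 155.0]
force: [0.1, 1.6, 1.8]
gripper_width: 48.9
gripper_force: 20.0
```

>>> apply_moves([
  [-0.3,0,0,0,0,0,0],
  [-0.3,0,0,0,0,0,0],
  [-0.3,0,0,0,0,0,0],
])

```text
time_s: 26.78
ee_pos: [614.4, 8.1, 55.6]
ee_rot: [180.0, 0.1, 155.0]
force: [0.3, -0.1, 4.8]
gripper_width: 48.3
gripper_force: 20.0
```

>>> apply_moves([
  [-0.3,0,0,0.005,0,0,0],
  [-0.3,0,0,0.015,0,0,0],
  [-0.3,0,0,0.025,0,0,0],
  [-0.3,0,0,0.03,0,0,0],
  [-0.3,0,0,0.025,0,0,0],
])

```text
time_s: 27.2
ee_pos: [613.5, 7.9, 155.9]
ee_rot: [-180.0, -0.1, 155.0]
force: [1.1, 0.3, -1.8]
gripper_width: 48.3
gripper_force: 20.0
```

>>> apply_moves([
  [-0.3,-0.003,0.01,0,0,0,0],
  [-0.3,-0.005,0.02,0,0,0,0],
  [-0.3,-0.0073,0.0278,0,0,0,0],
  [-0.3,-0.0072,0.0277,0,0,0,0],
  [-0.3,-0.0073,0.0278,0,0,0,0],
])

```text
time_s: 27.62
ee_pos: [582.5, 122.4, 153.4]
ee_rot: [-179.9, -0.2, 154.9]
force: [1.0, 0.1, -1.5]
gripper_width: 48.2
gripper_force: 20.0
```

>>> apply_moves([
  [-0.3,-0.0072,0.0277,0,0,0,0],
  [-0.3,-0.0073,0.0278,0,0,0,0],
  [-0.3,-0.0072,0.0277,0,0,0,0],
  [-0.3,-0.0073,0.0278,0,0,0,0],
  [-0.3,-0.0072,0.0277,0,0,0,0],
])

```text
time_s: 28.03
ee_pos: [546.1, 261.2, 153.3]
ee_rot: [-179.9, -0.1, 155.0]
force: [0.9, -0.0, -1.4]
gripper_width: 48.6
gripper_force: 20.0
```

>>> apply_moves([
  [-0.3,-0.005,0.02,0,0,0,0],
  [-0.3,-0.003,0.01,0,0,0,0],
  [-0.3,0,0,0,0,0,0],
  [-0.3,0,0,-0.01,0,0,0],
  [-0.3,0,0,-0.01,0,0,0],
])

```text
time_s: 28.45
ee_pos: [540.2, 288.9, 134.2]
ee_rot: [-180.0, 0.0, 154.9]
force: [-0.3, -0.5, -1.9]
gripper_width: 48.7
gripper_force: 20.0
```

>>> apply_moves([
  [-0.3,0,0,-0.01,0,0,0],
  [-0.3,0,0,-0.007,0,0,0],
  [-0.3,0,0,-0.004,0,0,0],
  [-0.3,0,0,-0.002,0,0,0],
  [-0.3,0,0,0,0,0,0],
])

```text
time_s: 28.87
ee_pos: [539.9, 289.5, 111.3]
ee_rot: [-180.0, -0.0, 154.9]
force: [0.2, -0.3, -1.5]
gripper_width: 48.3
gripper_force: 20.0
```

>>> apply_moves([
  [-0.3,0,0,-0.001,0,0,0],
  [-0.3,0,0,0,0,0,0],
  [-0.3,0,0,-0.0005,0,0,0],
  [-0.3,0,0,0,0,0,0],
  [-0.3,0,0,0,0,0,0],
])

```text
time_s: 29.28
ee_pos: [540.0, 290.1, 110.7]
ee_rot: [180.0, 0.0, 155.0]
force: [0.6, 0.9, -2.0]
gripper_width: 48.4
gripper_force: 20.0
```

>>> apply_moves([
  [-0.3,0,0,-0.0005,0,0,0],
  [-0.3,0,0,0,0,0,0],
  [-0.3,0,0,0,0,0,0],
  [-0.3,0,0,0,0,0,0],
  [-0.3,0,0,0,0,0,0],
])

```text
time_s: 29.7
ee_pos: [540.0, 290.0, 110.0]
ee_rot: [180.0, 0.0, 155.0]
force: [0.1, 1.1, -1.3]
gripper_width: 48.7
gripper_force: 20.0
```

>>> apply_moves([
  [-0.3,0,0,-0.0005,0,0,0],
  [-0.3,0,0,0,0,0,0],
  [-0.3,0,0,-0.0005,0,0,0],
  [-0.3,0,0,0,0,0,0],
  [-0.3,0,0,0,0,0,0],
])

```text
time_s: 30.12
ee_pos: [540.1, 290.1, 109.6]
ee_rot: [180.0, 0.0, 155.0]
force: [-1.9, -0.4, 2.6]
gripper_width: 48.3
gripper_force: 20.0
```

>>> apply_moves([
  [-0.1,0,0,0.0005,0,0,0],
  [0.2,0,0,0,0,0,0],
  [0.5,0,0,0,0,0,0],
  [0.5,0,0,0,0,0,0],
  [0.5,0,0,0.005,0,0,0],
])

```text
time_s: 30.53
ee_pos: [539.4, 289.7, 113.5]
ee_rot: [-179.9, -0.1, 155.0]
force: [-0.2, -0.2, -0.3]
gripper_width: 67.9
gripper_force: 0.0
```

>>> apply_moves([
  [0.5,0,0,0.015,0,0,0],
  [0.5,0,0,0.03,0,0,0],
  [0.5,0,0,0.03,0,0,0],
  [0.5,0,0,0.025,0,0,0],
  [0.5,0,0,0.01,0,0,0],
])

```text
time_s: 30.95
ee_pos: [541.5, 290.8, 228.9]
ee_rot: [179.7, 0.3, 155.0]
force: [0.6, 1.0, 0.5]
gripper_width: 68.5
gripper_force: 0.0
```

>>> apply_moves([
  [0.2,-0.0046,-0.012,0,0,0,0],
  [0,-0.0046,-0.025,0,0,0,0],
  [0,-0.0046,-0.038,0,0,0,0],
  [0,-0.0046,-0.038,0,0,0,0],
  [0,-0.0046,-0.038,0,0,0,0],
])

```text
time_s: 31.37
ee_pos: [514.7, 136.8, 222.2]
ee_rot: [-179.8, -0.2, 155.0]
force: [1.5, -0.3, 0.9]
gripper_width: 45.7
gripper_force: 0.0
```

>>> apply_moves([
  [0,-0.0046,-0.038,0,0,0,0],
  [0,-0.0046,-0.038,0,0,0,0],
  [0,-0.0046,-0.038,0,0,0,0],
  [0,-0.0046,-0.038,0,0,0,0],
  [0,-0.0046,-0.038,0,0,0,0],
])

```text
time_s: 31.78
ee_pos: [491.4, -53.0, 222.5]
ee_rot: [-179.9, -0.2, 155.0]
force: [0.6, 0.2, -0.6]
gripper_width: 45.5
gripper_force: 0.0
```

>>> apply_moves([
  [0,-0.0046,-0.038,0,0,0,0],
  [0,-0.0046,-0.038,0,0,0,0],
  [0,-0.0046,-0.038,0,0,0,0],
  [0,-0.0046,-0.038,0,0,0,0],
  [0,-0.0046,-0.038,0,0,0,0],
])

```text
time_s: 32.2
ee_pos: [468.4, -242.4, 222.4]
ee_rot: [180.0, -0.2, 155.0]
force: [0.4, 1.3, -0.1]
gripper_width: 45.7
gripper_force: 0.0
```

>>> apply_moves([
  [0,-0.0046,-0.038,0,0,0,0],
  [0,-0.0046,-0.025,0,0,0,0],
  [0,-0.0048,-0.015,0,0,0,0],
  [0,0,0,0,0,0,0],
  [0,0,0,0,0,0,0],
])

```text
time_s: 32.62
ee_pos: [455.2, -318.9, 222.5]
ee_rot: [179.9, -0.2, 154.9]
force: [0.2, 0.1, -0.5]
gripper_width: 45.2
gripper_force: 0.0
```

```bash
python3 - <<'E'
from h import *
print(status.state()['ee_pos'])
ft=grab('top');fs=grab('scene')
A=cv2.resize(ft['color'][170:290,85:195,::-1],None,fx=3.5,fy=3.5,interpolation=2)
w=np.linspace(0,6.28,60)
for p,r,z in(((540,290),60,60),((540,290),24.5,122)):
    q=(proj(ft,np.c_[p[0]+r*np.cos(w),p[1]+r*np.sin(w),np.full(60,z)])-[85,170]+.5)*3.5-.5
    cv2.polylines(A,[np.round(q).astype(int)],True,(0,0,255),1)
B=cv2.resize(fs['color'][125:245,295:405,::-1],None,fx=3.5,fy=3.5,interpolation=2)
cv2.imwrite('pics/s5.png',np.hstack([A,B]))
E
```

```text
[ 455.22267892 -318.87439385  222.51771558]
```

View pics/s5.png

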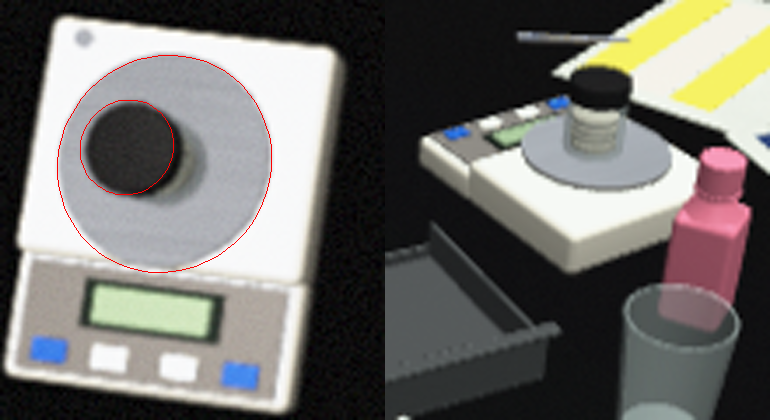

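The jar stands upright within about 2 mm of the pan centre, lid at (130,148) in the crop. Next the flask goes back.

>>> apply_moves([
  [0,0,0,-0.015,0,0,0],
  [0,0,0,-0.025,0,0,0],
  [0,0,0,-0.025,0,0,0],
  [0,0,0,-0.02,0,0,0],
  [0,0,0,-0.015,0,0,0],
])

```text
time_s: 33.13
ee_pos: [456.2, -316.7, 122.4]
ee_rot: [179.9, -0.2, 155.1]
force: [-0.5, 0.0, -0.4]
gripper_width: 45.4
gripper_force: 0.0
```

>>> apply_moves([
  [0,0,0,-0.012,0,0,0],
  [0,0,0,-0.01,0,0,0],
  [0,0,0,-0.007,0,0,0],
  [0,0,0,-0.003,0,0,0],
  [0,0,0,-0.002,0,0,0],
])

```text
time_s: 33.55
ee_pos: [457.1, -318.6, 90.3]
ee_rot: [180.0, -0.0, 155.0]
force: [0.5, -0.1, -0.1]
gripper_width: 45.6
gripper_force: 0.0
```

>>> apply_moves([
  [0,0,0,0,0,0,0],
  [-0.8,0,0,0,0,0,0],
  [-0.8,0,0,0,0,0,0],
  [-0.8,0,0,0,0,0,0],
  [-0.8,0,0,0,0,0,0],
])

```text
time_s: 33.97
ee_pos: [457.2, -319.3, 91.0]
ee_rot: [-180.0, 0.1, 155.0]
force: [0.0, -0.4, 1.6]
gripper_width: 27.5
gripper_force: 20.0
```

>>> apply_moves([
  [-0.8,0,0,0,0,0,0],
  [-0.8,0,0,0,0,0,0],
  [-0.8,0,0,0,0,0,0],
])

```text
time_s: 34.22
ee_pos: [457.2, -319.3, 91.0]
ee_rot: [-180.0, 0.1, 155.0]
force: [0.4, -0.5, 3.5]
gripper_width: 27.6
gripper_force: 20.0
```

>>> apply_moves([
  [-0.8,0,0,0.005,0,0,0],
  [-0.8,0,0,0.015,0,0,0],
  [-0.8,0,0,0.025,0,0,0],
  [-0.8,0,0,0.025,0,0,0],
  [-0.8,0,0,0.01,0,0,0],
])

```text
time_s: 34.63
ee_pos: [458.1, -319.6, 173.4]
ee_rot: [-180.0, 0.3, 155.0]
force: [0.5, 0.2, -1.2]
gripper_width: 27.4
gripper_force: 20.0
```

>>> apply_moves([
  [-0.8,0.003,0.01,0,0,0,0],
  [-0.8,0.006,0.02,0,0,0,0],
  [-0.8,0.008,0.028,0,0,0,0],
  [-0.8,0.008,0.028,0,0,0,0],
  [-0.8,0.008,0.028,0,0,0,0],
])

```text
time_s: 35.05
ee_pos: [489.0, -202.7, 168.5]
ee_rot: [180.0, -0.2, 154.9]
force: [0.4, -1.0, -1.3]
gripper_width: 27.5
gripper_force: 20.0
```

>>> apply_moves([
  [-0.8,0.008,0.028,0,0,0,0],
  [-0.8,0.008,0.028,0,0,0,0],
  [-0.8,0.008,0.028,0,0,0,0],
  [-0.8,0.008,0.028,0,0,0,0],
  [-0.8,0.008,0.028,0,0,0,0],
])

```text
time_s: 35.47
ee_pos: [528.8, -62.6, 168.6]
ee_rot: [-180.0, -0.2, 155.0]
force: [0.9, -0.5, -0.4]
gripper_width: 27.4
gripper_force: 20.0
```

>>> apply_moves([
  [-0.8,0.008,0.028,0,0,0,0],
  [-0.8,0.008,0.028,0,0,0,0],
  [-0.8,0.006,0.02,0,0,0,0],
  [-0.8,0.003,0.01,0,0,0,0],
  [-0.8,0,0,0,0,0,0],
])

```text
time_s: 35.88
ee_pos: [554.4, 23.3, 168.9]
ee_rot: [-180.0, -0.2, 155.1]
force: [0.1, -0.0, -1.4]
gripper_width: 27.5
gripper_force: 20.0
```

>>> apply_moves([
  [-0.8,0,0,-0.005,0,0,0],
  [-0.8,0,0,-0.015,0,0,0],
  [-0.8,0,0,-0.02,0,0,0],
  [-0.8,0,0,-0.02,0,0,0],
  [-0.8,0,0,-0.008,0,0,0],
])

```text
time_s: 36.3
ee_pos: [552.4, 19.5, 99.4]
ee_rot: [-179.8, -0.3, 154.9]
force: [-0.3, -0.8, -1.9]
gripper_width: 27.6
gripper_force: 20.0
```

>>> apply_moves([
  [-0.8,0,0,-0.004,0,0,0],
  [-0.8,0,0,-0.002,0,0,0],
  [-0.8,0,0,-0.001,0,0,0],
  [-0.8,0,0,0,0,0,0],
  [-0.8,0,0,0,0,0,0],
])

```text
time_s: 36.72
ee_pos: [555.6, 20.9, 96.4]
ee_rot: [180.0, 0.1, 155.0]
force: [-1.3, 0.8, -1.3]
gripper_width: 27.7
gripper_force: 20.0
```

>>> apply_moves([
  [-0.8,0,0,-0.001,0,0,0],
  [-0.8,0,0,0,0,0,0],
  [-0.8,0,0,-0.0005,0,0,0],
  [-0.8,0,0,0,0,0,0],
  [-0.8,0,0,0,0,0,0],
])

```text
time_s: 37.13
ee_pos: [555.0, 21.1, 94.1]
ee_rot: [180.0, 0.0, 155.0]
force: [-0.3, 0.8, -0.2]
gripper_width: 27.6
gripper_force: 20.0
```

>>> apply_moves([
  [-0.8,0,0,-0.0005,0,0,0],
  [-0.8,0,0,0,0,0,0],
  [-0.8,0,0,-0.0005,0,0,0],
  [-0.8,0,0,0,0,0,0],
  [-0.8,0,0,0,0,0,0],
])

```text
time_s: 37.55
ee_pos: [555.3, 21.0, 94.0]
ee_rot: [180.0, 0.1, 155.0]
force: [-1.4, 0.8, 7.1]
gripper_width: 27.6
gripper_force: 20.0
```

>>> apply_moves([
  [-0.3,0,0,0.001,0,0,0],
  [-0.1,0,0,0,0,0,0],
  [-0.1,0,0,0,0,0,0],
  [0,0,0,0,0,0,0],
  [0,0,0,0.01,0,0,0],
])

```text
time_s: 37.97
ee_pos: [553.5, 21.0, 102.4]
ee_rot: [-179.9, -0.2, 155.0]
force: [0.7, -1.2, -0.6]
gripper_width: 45.7
gripper_force: 0.0
```

>>> apply_moves([
  [0,0,0,0.02,0,0,0],
  [0,0,0,0.03,0,0,0],
  [0,0,0,0.03,0,0,0],
  [0,0,0,0.025,0,0,0],
  [0,0,0,0.015,0,0,0],
])

```text
time_s: 38.38
ee_pos: [556.1, 21.0, 227.9]
ee_rot: [179.9, 0.3, 155.0]
force: [0.6, -0.7, -0.8]
gripper_width: 45.8
gripper_force: 0.0
```

>>> apply_moves([
  [0,-0.0016,-0.01,0,0,0,0],
  [0,-0.0016,-0.022,0,0,0,0],
  [0,-0.0016,-0.033,0,0,0,0],
  [0,-0.0016,-0.033,0,0,0,0],
  [0,-0.0016,-0.033,0,0,0,0],
])

```text
time_s: 38.8
ee_pos: [545.8, -111.6, 222.9]
ee_rot: [-180.0, -0.1, 155.0]
force: [0.5, -0.1, 0.9]
gripper_width: 45.5
gripper_force: 0.0
```

>>> apply_moves([
  [0,-0.0016,-0.033,0,0,0,0],
  [0,-0.0016,-0.033,0,0,0,0],
  [0,-0.0016,-0.033,0,0,0,0],
  [0,-0.0016,-0.033,0,0,0,0],
  [0,-0.0016,-0.033,0,0,0,0],
])

```text
time_s: 39.22
ee_pos: [537.6, -277.0, 222.8]
ee_rot: [-180.0, -0.1, 155.0]
force: [0.6, 0.2, -0.4]
gripper_width: 45.6
gripper_force: 0.0
```

>>> apply_moves([
  [0,-0.0016,-0.022,0,0,0,0],
  [0,-0.0016,-0.01,0,0,0,0],
  [0,0,0,0,0,0,0],
  [0,0,0,0,0,0,0],
  [0,0,0,0,0,0,0],
])

```text
time_s: 39.63
ee_pos: [535.6, -305.6, 223.7]
ee_rot: [179.9, -0.1, 155.0]
force: [1.0, 0.6, 1.3]
gripper_width: 45.6
gripper_force: 0.0
```

>>> apply_moves([
  [0,0,0,-0.02,0,0,0],
  [0,0,0,-0.025,0,0,0],
  [0,0,0,-0.02,0,0,0],
  [0,0,0,-0.015,0,0,0],
  [0,0,0,-0.01,0,0,0],
])

```text
time_s: 40.05
ee_pos: [535.2, -304.7, 132.3]
ee_rot: [180.0, -0.2, 155.1]
force: [-0.0, 0.3, 0.2]
gripper_width: 45.7
gripper_force: 0.0
```

>>> apply_moves([
  [0,0,0,-0.007,0,0,0],
  [0,0,0,-0.005,0,0,0],
  [0,0,0,-0.002,0,0,0],
  [0,0,0,0,0,0,0],
  [0,0,0,0,0,0,0],
])

```text
time_s: 40.47
ee_pos: [536.2, -307.1, 120.7]
ee_rot: [-180.0, 0.1, 155.0]
force: [-0.6, -0.6, 0.9]
gripper_width: 45.5
gripper_force: 0.0
```

>>> apply_moves([
  [-0.7,0,0,-0.001,0,0,0],
  [-0.7,0,0,0,0,0,0],
  [-0.7,0,0,0,0,0,0],
  [-0.7,0,0,0,0,0,0],
  [-0.7,0,0,0,0,0,0],
])

```text
time_s: 40.88
ee_pos: [536.0, -307.1, 119.4]
ee_rot: [180.0, 0.0, 155.0]
force: [0.5, 0.6, 1.3]
gripper_width: 31.5
gripper_force: 20.0
```

>>> apply_moves([
  [-0.7,0,0,0,0,0,0],
  [-0.7,0,0,0,0,0,0],
])

```text
time_s: 41.05
ee_pos: [536.0, -307.0, 119.4]
ee_rot: [180.0, 0.0, 155.0]
force: [-0.5, 0.7, 3.8]
gripper_width: 31.7
gripper_force: 20.0
```

>>> apply_moves([
  [-0.7,0,0,0.005,0,0,0],
  [-0.7,0,0,0.015,0,0,0],
  [-0.7,0,0,0.02,0,0,0],
  [-0.7,0,0,0.02,0,0,0],
  [-0.7,0,0,0.02,0,0,0],
])

```text
time_s: 41.47
ee_pos: [535.3, -306.8, 199.3]
ee_rot: [-180.0, -0.1, 155.0]
force: [0.1, -0.7, -0.6]
gripper_width: 31.6
gripper_force: 20.0
```

>>> apply_moves([
  [-0.7,0,0,0.02,0,0,0],
  [-0.7,0,0,0.02,0,0,0],
  [-0.7,0,0,0.015,0,0,0],
  [-0.7,0,0,0.005,0,0,0],
  [-0.7,0,0,0,0,0,0],
])

```text
time_s: 41.88
ee_pos: [536.1, -307.3, 260.1]
ee_rot: [-180.0, 0.1, 155.0]
force: [0.1, 1.1, -1.0]
gripper_width: 31.2
gripper_force: 20.0
```

>>> apply_moves([
  [-0.7,0.002,0.01,0,0,0,0],
  [-0.7,0.004,0.022,0,0,0,0],
  [-0.7,0.0055,0.031,0,0,0,0],
  [-0.7,0.0055,0.031,0,0,0,0],
  [-0.7,0.0055,0.031,0,0,0,0],
])

```text
time_s: 42.3
ee_pos: [557.4, -179.9, 257.0]
ee_rot: [180.0, -0.2, 154.9]
force: [1.0, -0.1, -1.5]
gripper_width: 31.8
gripper_force: 20.0
```

>>> apply_moves([
  [-0.7,0.0055,0.031,0,0,0,0],
  [-0.7,0.0055,0.031,0,0,0,0],
  [-0.7,0.0055,0.031,0,0,0,0],
  [-0.7,0.0055,0.031,0,0,0,0],
  [-0.7,0.0055,0.031,0,0,0,0],
])

```text
time_s: 42.72
ee_pos: [584.7, -24.6, 257.1]
ee_rot: [-179.9, -0.2, 155.0]
force: [-0.1, -1.0, -2.3]
gripper_width: 31.4
gripper_force: 20.0
```

>>> apply_moves([
  [-0.7,0.0055,0.031,0,0,0,0],
  [-0.7,0.0055,0.031,0,0,0,0],
  [-0.7,0.004,0.022,0,0,0,0],
  [-0.7,0.002,0.01,0,0,0,0],
  [-0.7,0,0,0,0,0,0],
])

```text
time_s: 43.13
ee_pos: [602.1, 69.3, 257.3]
ee_rot: [-179.9, -0.2, 155.2]
force: [-0.5, -0.7, -1.9]
gripper_width: 31.6
gripper_force: 20.0
```

>>> apply_moves([
  [-0.7,0,0,0,0,0,0],
  [-0.7,0,0,-0.01,0,0,0],
  [-0.7,0,0,-0.02,0,0,0],
  [-0.7,0,0,-0.025,0,0,0],
  [-0.7,0,0,-0.025,0,0,0],
])

```text
time_s: 43.55
ee_pos: [602.5, 65.2, 177.9]
ee_rot: [-180.0, 0.0, 154.8]
force: [0.2, -0.1, -1.6]
gripper_width: 31.8
gripper_force: 20.0
```

>>> apply_moves([
  [-0.7,0,0,-0.02,0,0,0],
  [-0.7,0,0,-0.015,0,0,0],
  [-0.7,0,0,-0.01,0,0,0],
  [-0.7,0,0,-0.006,0,0,0],
  [-0.7,0,0,-0.003,0,0,0],
])

```text
time_s: 43.97
ee_pos: [602.4, 66.0, 124.1]
ee_rot: [-180.0, -0.1, 154.9]
force: [-0.2, 0.5, -0.4]
gripper_width: 31.4
gripper_force: 20.0
```

>>> apply_moves([
  [-0.7,0,0,-0.0005,0,0,0],
  [-0.7,0,0,0,0,0,0],
  [-0.7,0,0,-0.001,0,0,0],
  [-0.7,0,0,0,0,0,0],
  [-0.7,0,0,0,0,0,0],
])

```text
time_s: 44.38
ee_pos: [603.0, 67.1, 124.0]
ee_rot: [180.0, 0.1, 155.0]
force: [0.9, -0.2, -1.3]
gripper_width: 31.4
gripper_force: 20.0
```

>>> apply_moves([
  [-0.7,0,0,-0.001,0,0,0],
  [-0.7,0,0,0,0,0,0],
  [-0.7,0,0,-0.0005,0,0,0],
  [-0.7,0,0,0,0,0,0],
  [-0.7,0,0,0,0,0,0],
])

```text
time_s: 44.8
ee_pos: [602.9, 67.1, 122.4]
ee_rot: [180.0, 0.0, 155.0]
force: [-1.4, 0.3, 2.0]
gripper_width: 31.7
gripper_force: 20.0
```

>>> apply_moves([
  [-0.7,0,0,-0.0005,0,0,0],
  [-0.7,0,0,0,0,0,0],
  [-0.7,0,0,0,0,0,0],
  [-0.7,0,0,0,0,0,0],
  [-0.7,0,0,0,0,0,0],
])

```text
time_s: 45.22
ee_pos: [603.0, 67.1, 122.4]
ee_rot: [180.0, 0.1, 155.0]
force: [-1.6, 0.8, 5.1]
gripper_width: 31.6
gripper_force: 20.0
```

>>> apply_moves([
  [-0.2,0,0,0.0005,0,0,0],
  [-0.1,0,0,0,0,0,0],
  [0,0,0,0,0,0,0],
  [0,0,0,0,0,0,0],
  [0,0,0,0.005,0,0,0],
])

```text
time_s: 45.63
ee_pos: [602.0, 66.9, 125.9]
ee_rot: [-179.9, -0.1, 155.0]
force: [-0.3, 0.2, 0.1]
gripper_width: 45.3
gripper_force: 0.0
```

>>> apply_moves([
  [0,0,0,0.015,0,0,0],
  [0,0,0,0.025,0,0,0],
  [0,0,0,0.025,0,0,0],
  [0,0,0,0.025,0,0,0],
  [0,0,0,0.0075,0,0,0],
])

```text
time_s: 46.05
ee_pos: [604.6, 67.2, 228.9]
ee_rot: [179.8, 0.4, 155.0]
force: [0.3, -0.8, 0.3]
gripper_width: 45.1
gripper_force: 0.0
```

>>> apply_moves([
  [0,0.001,-0.01,0,0,0,0],
  [0,0.001,-0.025,0,0,0,0],
  [0,0.001,-0.037,0,0,0,0],
  [0,0.001,-0.037,0,0,0,0],
  [0,0.001,-0.037,0,0,0,0],
])

```text
time_s: 46.47
ee_pos: [606.6, -80.8, 222.4]
ee_rot: [-179.9, -0.2, 155.0]
force: [0.7, 0.9, -0.3]
gripper_width: 45.6
gripper_force: 0.0
```

>>> apply_moves([
  [0,0.001,-0.037,0,0,0,0],
  [0,0.001,-0.037,0,0,0,0],
  [0,0.001,-0.037,0,0,0,0],
  [0,0.001,-0.037,0,0,0,0],
  [0,0.001,-0.032,0,0,0,0],
])

```text
time_s: 46.88
ee_pos: [611.3, -261.9, 222.1]
ee_rot: [-180.0, -0.2, 154.9]
force: [-0.4, 0.4, 0.0]
gripper_width: 45.4
gripper_force: 0.0
```

>>> apply_moves([
  [0,0.001,-0.025,0,0,0,0],
  [0,0.001,-0.01,0,0,0,0],
  [0,0,0,0,0,0,0],
  [0,0,0,0,0,0,0],
  [0,0,0,0,0,0,0],
])

```text
time_s: 47.3
ee_pos: [614.5, -292.5, 223.8]
ee_rot: [180.0, -0.1, 155.0]
force: [0.4, 0.8, 0.5]
gripper_width: 45.6
gripper_force: 0.0
```

>>> apply_moves([
  [0,0,0,-0.02,0,0,0],
  [0,0,0,-0.025,0,0,0],
  [0,0,0,-0.025,0,0,0],
  [0,0,0,-0.015,0,0,0],
  [0,0,0,-0.01,0,0,0],
])

```text
time_s: 47.72
ee_pos: [613.9, -291.5, 127.4]
ee_rot: [180.0, -0.2, 155.1]
force: [-0.1, 0.3, -0.6]
gripper_width: 45.7
gripper_force: 0.0
```

>>> apply_moves([
  [0,0,0,-0.007,0,0,0],
  [0,0,0,-0.005,0,0,0],
  [0,0,0,-0.002,0,0,0],
  [0,0,0,0,0,0,0],
  [0,0,0,0,0,0,0],
])

```text
time_s: 48.13
ee_pos: [615.3, -294.1, 116.4]
ee_rot: [180.0, 0.1, 155.0]
force: [1.6, -0.4, 0.6]
gripper_width: 45.5
gripper_force: 0.0
```

>>> apply_moves([
  [-0.7,0,0,0,0,0,0],
  [-0.7,0,0,0,0,0,0],
  [-0.7,0,0,0,0,0,0],
  [-0.7,0,0,0,0,0,0],
  [-0.7,0,0,0,0,0,0],
])

```text
time_s: 48.55
ee_pos: [615.0, -294.2, 116.1]
ee_rot: [-180.0, 0.1, 155.0]
force: [-0.1, 0.0, 2.3]
gripper_width: 30.5
gripper_force: 20.0
```

>>> apply_moves([
  [-0.7,0,0,0,0,0,0],
  [-0.7,0,0,0,0,0,0],
])

```text
time_s: 48.72
ee_pos: [615.0, -294.2, 116.1]
ee_rot: [-180.0, 0.1, 155.0]
force: [-0.1, -0.6, 4.3]
gripper_width: 30.4
gripper_force: 20.0
```

>>> apply_moves([
  [-0.7,0,0,0.005,0,0,0],
  [-0.7,0,0,0.015,0,0,0],
  [-0.7,0,0,0.025,0,0,0],
  [-0.7,0,0,0.025,0,0,0],
  [-0.7,0,0,0.01,0,0,0],
])

```text
time_s: 49.13
ee_pos: [615.8, -294.4, 198.7]
ee_rot: [180.0, 0.3, 155.0]
force: [1.0, -0.5, -1.0]
gripper_width: 30.6
gripper_force: 20.0
```

>>> apply_moves([
  [-0.7,-0.001,0.008,0,0,0,0],
  [-0.7,-0.002,0.015,0,0,0,0],
  [-0.7,-0.003,0.023,0,0,0,0],
  [-0.7,-0.003,0.026,0,0,0,0],
  [-0.7,-0.003,0.026,0,0,0,0],
])

```text
time_s: 49.55
ee_pos: [600.8, -193.3, 192.8]
ee_rot: [180.0, -0.3, 155.0]
force: [0.4, -1.3, -1.1]
gripper_width: 30.1
gripper_force: 20.0
```

>>> apply_moves([
  [-0.7,-0.003,0.026,0,0,0,0],
  [-0.7,-0.003,0.026,0,0,0,0],
  [-0.7,-0.003,0.026,0,0,0,0],
  [-0.7,-0.003,0.026,0,0,0,0],
  [-0.7,-0.003,0.025,0,0,0,0],
])

```text
time_s: 49.97
ee_pos: [585.3, -64.1, 193.0]
ee_rot: [-180.0, -0.3, 155.0]
force: [0.1, 0.6, -1.9]
gripper_width: 30.6
gripper_force: 20.0
```

>>> apply_moves([
  [-0.7,-0.002,0.015,0,0,0,0],
  [-0.7,-0.001,0.007,0,0,0,0],
  [-0.7,0,0,0,0,0,0],
  [-0.7,0,0,0,0,0,0],
  [-0.7,0,0,0,0,0,0],
])

```text
time_s: 50.38
ee_pos: [584.8, -45.9, 195.1]
ee_rot: [-180.0, -0.0, 154.9]
force: [0.3, -0.0, -0.3]
gripper_width: 30.4
gripper_force: 20.0
```

>>> apply_moves([
  [-0.7,0,0,-0.01,0,0,0],
  [-0.7,0,0,-0.02,0,0,0],
  [-0.7,0,0,-0.02,0,0,0],
  [-0.7,0,0,-0.013,0,0,0],
  [-0.7,0,0,-0.006,0,0,0],
])

```text
time_s: 50.8
ee_pos: [583.2, -45.9, 123.5]
ee_rot: [-179.9, -0.2, 154.9]
force: [-0.3, -0.1, -1.5]
gripper_width: 30.6
gripper_force: 20.0
```

>>> apply_moves([
  [-0.7,0,0,-0.003,0,0,0],
  [-0.7,0,0,-0.002,0,0,0],
  [-0.7,0,0,-0.001,0,0,0],
  [-0.7,0,0,0,0,0,0],
  [-0.7,0,0,0,0,0,0],
])

```text
time_s: 51.22
ee_pos: [585.2, -45.1, 121.2]
ee_rot: [180.0, 0.1, 155.0]
force: [-0.1, 0.3, -1.3]
gripper_width: 30.5
gripper_force: 20.0
```

>>> apply_moves([
  [-0.7,0,0,-0.001,0,0,0],
  [-0.7,0,0,0,0,0,0],
  [-0.7,0,0,-0.0005,0,0,0],
  [-0.7,0,0,0,0,0,0],
  [-0.7,0,0,0,0,0,0],
])

```text
time_s: 51.63
ee_pos: [584.8, -44.9, 119.1]
ee_rot: [180.0, 0.0, 155.0]
force: [0.3, 0.0, 0.0]
gripper_width: 30.4
gripper_force: 20.0
```

>>> apply_moves([
  [-0.7,0,0,-0.0005,0,0,0],
  [-0.7,0,0,0,0,0,0],
  [-0.7,0,0,-0.0003,0,0,0],
  [-0.7,0,0,0,0,0,0],
  [-0.7,0,0,0,0,0,0],
])

```text
time_s: 52.05
ee_pos: [585.0, -45.0, 119.1]
ee_rot: [180.0, 0.1, 155.0]
force: [-1.3, -0.2, 4.4]
gripper_width: 30.2
gripper_force: 20.0
```

>>> apply_moves([
  [-0.2,0,0,0.0005,0,0,0],
  [-0.1,0,0,0,0,0,0],
  [0,0,0,0,0,0,0],
  [0,0,0,0,0,0,0],
  [0,0,0,0.005,0,0,0],
])

```text
time_s: 52.47
ee_pos: [584.0, -44.9, 122.7]
ee_rot: [-180.0, -0.1, 155.0]
force: [-0.7, -0.0, 0.5]
gripper_width: 45.5
gripper_force: 0.0
```

>>> apply_moves([
  [0,0,0,0.015,0,0,0],
  [0,0,0,0.03,0,0,0],
  [0,0,0,0.03,0,0,0],
  [0,0,0,0.025,0,0,0],
  [0,0,0,0.015,0,0,0],
])

```text
time_s: 52.88
ee_pos: [585.8, -45.1, 242.3]
ee_rot: [179.9, 0.3, 155.0]
force: [1.1, -0.3, 0.2]
gripper_width: 45.5
gripper_force: 0.0
```

>>> apply_moves([
  [0,-0.01,-0.015,0,0,0,0],
  [0,-0.02,-0.03,0,0,0,0],
  [0,-0.02,-0.035,0,0,0,0],
  [0,-0.02,-0.035,0,0,0,0],
  [0,-0.02,-0.035,0,0,0,0],
])

```text
time_s: 53.3
ee_pos: [493.7, -196.0, 239.1]
ee_rot: [180.0, 0.0, 155.0]
force: [1.4, -0.8, -0.3]
gripper_width: 45.4
gripper_force: 0.0
```

>>> apply_moves([
  [0,-0.02,-0.035,0,0,0,0],
  [0,-0.02,-0.03,0,0,0,0],
  [0,-0.01,-0.015,0,0,0,0],
  [0,0,0,0,0,0,0],
  [0,0,0,0,0,0,0],
])

```text
time_s: 53.72
ee_pos: [444.4, -275.5, 238.9]
ee_rot: [180.0, 0.0, 154.8]
force: [0.3, 0.6, 0.0]
gripper_width: 45.2
gripper_force: 0.0
```

```bash
python3 - <<'E'
from h import *
ft=grab('top');fs=grab('scene')
a=cv2.imread('pics/top0.png'); b=ft['color'][:,:,::-1]
c=lambda i:cv2.resize(i[135:265,200:350],None,fx=2.6,fy=2.6,interpolation=2)
s0=cv2.imread('pics/scene0.png'); s1=fs['color'][:,:,::-1]
d=lambda i:cv2.resize(i[150:270,210:348],None,fx=390/138,fy=2.5,interpolation=2)[:260]
cv2.imwrite('pics/f.png',np.vstack([np.hstack([c(a),c(b)]),np.hstack([d(s0),d(s1)])]))
for nm,i,j,w in(('round',a,b,(297,184,26,22)),('flask',a,b,(258,198,30,20)),('square',a,b,(230,168,38,38))):
    x,y,W,H=w; g=lambda m:cv2.cvtColor(np.ascontiguousarray(m[y:y+H,x:x+W]),6).astype(np.float32)
    print(nm,cv2.phaseCorrelate(g(i),g(j),cv2.createHanningWindow((W,H),5)))
E
```

```text
round ((0.7689024538631415, 1.0587802333229668), 0.9038911391923456)
flask ((-0.08918528536059256, 0.28475217025965094), 0.9126267051696777)
square ((0.5251702562485825, 0.2721815557693219), 0.8203082686662674)
```

View pics/f.png

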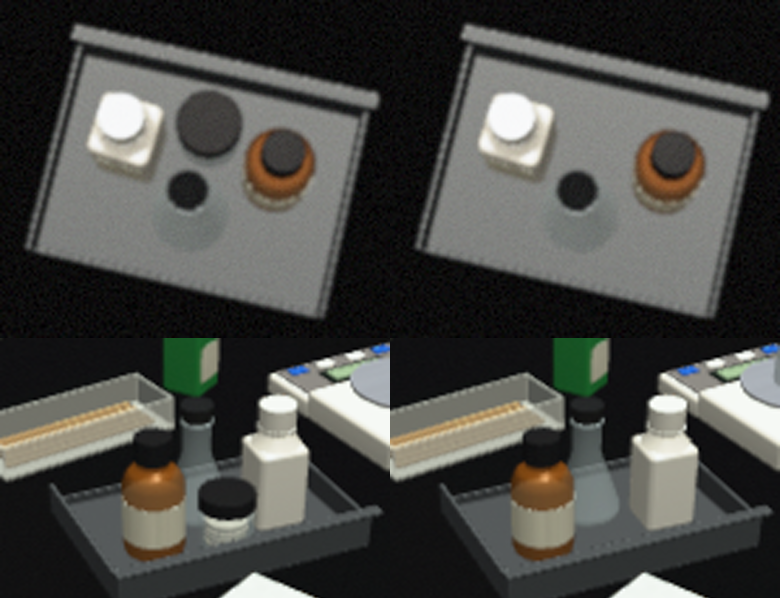

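Before and after agree: all three stand upright and back in place to within about 2 mm, with the round cap at (675,153) and flask at (578,190). Handing in.

```bash
python3 -c "
from h import *
print(env.job_done())"
```

```text
the job is handed in; nothing more can be done
None
```

The jar stands upright on the balance pan, about 2 mm from its centre, and the flask and both bottles are back upright in the caddy within about 2 mm of where they stood; the job is handed in at about 54 s, but no verdict was returned.

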